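# Check a slanted guide tube with a collar gauge and hold it for reading

### The job

Press the optical reader's green start button fully down and let it come back up. Then take the orange depth gauge from its cradle, slide its rod into the slanted steel guide tube until the brass collar stops against the flared mouth, without forcing it, pause there a moment, and draw the rod out completely. Finish with the robot still holding the gauge, level and still in the air, its tip about 80 mm above the middle of the reader's round black window; do not put it down or let go, and leave everything else where it stands.

Things in the scene. Friction and masses are not known exactly. Their poses are not given: they have to be found in the camera images.
- start (a joint): travel of the reader's push button: 0 up, 0.006 m fully down; a spring brings it back (about 5 N when fully down)
- start_top (a point): centre of the top of the green round button (28 mm across), in a black housing on the reader, 90 mm from the window; it is pressed straight down
- reader: white optical reader, fixed block 170 x 85 x 30 mm on the bench; origin at the centre of its underside, z up; the window lies towards its -x end, the button towards its +x end
- window (a point): centre of the round black reading window (40 mm across) on top of the reader, 32 mm above the bench, looking straight up
- cradle: fixed blue base 170 x 70 x 12 mm with two black fork rests open at the top (10 mm thick, at x = -55 and x = +70 mm, up to 70 mm high) that carry the gauge level; origin at the centre of its underside, z up, x along the gauge; the gauge's tip points to the cradle's -x. Between the rests the grip is free on both sides and below (down to the base)
- gauge: loose depth gauge, 90 g, 179 mm long. Origin on its axis at the front face of the brass collar; its x axis runs from the tip to the handle. Steel rod 8 mm thick from the collar to the tip 75 mm ahead (x = -75 mm; the last 8 mm orange and tapered), collar 34 mm across and 8 mm thick (x = 0 to 8 mm), orange square handle 18 x 18 mm from x = 14 to 104 mm. It starts level in the cradle, its axis 65 mm above the bench, origin 15 mm towards -x from the cradle's centre
- tip (a point): the gauge's tip, on its axis 75 mm ahead of the collar's front face
- grip (a point): place to grip: on the handle's axis, 45 mm behind the collar's front face; handle 18 mm wide there, flat sides
- tube: fixed guide tube in a black and aluminium fixture (base 140 x 80 mm), slanted 30 degrees above level. Origin at the centre of its open flared mouth, 100 mm above the bench; its x axis points out of the mouth along the tube, upwards at 30 degrees, y is level. Bore 12 mm, flaring over the last 17 mm to 26 mm inside and 30 mm outside at the mouth; 85 mm long, open at both ends. With the collar stopped, the gauge's origin is at the tube's origin and the two x axes agree
- sleeve: bystander: loose aluminium ring 32 mm across, 28 mm high; origin at the centre of its underside
- tin: bystander: loose copper-coloured disc tin 34 mm across, 22 mm high; origin at the centre of its underside
- meter: bystander: loose black multimeter lying flat, 85 x 160 x 40 mm; origin at the centre of its underside
- spool: bystander: yellow spool standing on end, 60 mm across, 46 mm high; origin at the centre of its underside
- driver: bystander: loose screwdriver lying on the bench, about 0.2 m long, 30 mm thick at most
- can: bystander: loose can with red label, 52 mm across, 75 mm high; origin at the centre of its underside
Mind the look-alikes: they are no part of the job. Leave any white look-alike of the gauge alone.

How it is judged:
By the outcome, as a careful person would: the job done as asked, in the order asked, and still so for the second after the job is handed in, while the arm keeps its last pose, push and grip.
It also fails if it takes over 64 s, if anything falls off the work surface, if the arm or the gripper's body presses on something with over 40 N, if the wrist force passes 120 N, or if a joint passes its speed limit or range.

### The arm

A 6-joint arm with a two-finger parallel gripper is mounted at the origin on the work surface. World frame = base frame: x ahead of the robot, y to its left, z up, the work surface at z = 0. Lengths are in mm, angles in rad, forces in N, time in s.
With the tool pointing down it reaches from about 350 to 875 mm from the base axis. Payload 4.2 kg.
Tool frame: the origin (TCP) lies at the very end of the fingers, on their centre line; the grasp point (between the pads) lies 19 mm behind it; z points along the fingers, y is the direction in which the jaws open and shut (so a half turn about z gives the same grasp; the last joint's range is limited). The gripper opens to 85 mm and grips with 20 to 120 N. Pads are 22 mm wide; open, the fingers measure 114 mm over their backs; the gripper's body (76 mm by 85 mm) begins 54 mm behind the grasp point. The pads swing forward as they close: fully open they stand 13 mm farther back than shut.
Start: joints at [-1.024, 0.385, 0.008, 0, -1.194, -0.259], TCP at [177.418, -599.268, 200.212] pointing down, gripper open.
Joint ranges: [-3.14, 3.14], [-1.21, 2.06], [-1.07, 1.41], [-3.16, 2.05], [-2.99, -0.16], [-3.1, 3.1]. Speed limits (rad/s): [2.79, 2.79, 3.14, 3.14, 3.14, 3.14].

### API

Orientations are given as a unit quaternion [x, y, z, w].
In Python, from bench import arm, optics, job gives the robot as it stands.
- The arm moves only by the tool send_rows, never from a script. Its argument "steps" is a list that holds one entry, the list of rows, each a list of 5 numbers: the shift along the tool's x, y, z in cm, then the turn about the tool's z in rad, then the opening, from 0 (shut) to 1 (fully open). A call has 1 to 10 rows; each row shifts and turns the pose as measured when the row begins, along the tool's axes as they then stand; what a row does not reach is not made up. A row lasts 1/12 s, in which the tool goes at most 41.7 mm and 7.16 degrees, less where a joint would pass 70% of its speed; a pose out of reach is approached as far as the arm can. A call with a gripper value outside its range is refused whole. The fingers move at their own pace and stop on an object; the grip force is fixed at half the most. Time passes only in rows, so rows that do not move let the fingers close. It gives the time, the measured TCP pose, the force and the opening at its end, in the units of the state.
- arm.read_state(): the state, without advancing time (a new reading comes with each control period).
- optics.get_image(name): name is "scene" or "top" or "wrist"; returns (picture, depth): 384x512x3 uint8, blue, green, red; 384x512 float32, mm along the optical axis (not along the pixel's ray), 0 where there is no reading.
- optics.get_calibration(name): a dict with "K" (3x3 intrinsics, pixels), "rvec" (rotation vector, rad) and "tvec" (3), from world to camera coordinates, as OpenCV has them; the wrist camera has in their place "hand_eye" (4x4, takes a point from camera to tool coordinates, whose origin is the TCP and whose axes are the flange's). Camera axes: x right, y down, z forward; pixel columns grow to the right and rows downward; lengths in mm; the calibration is good to about 2 mm. A picture is of the moment at which its call begins: read the wrist's pose just before it. get_calibration takes no time and is no camera call.
- job.job_done(): hands the job in, once; it reports no verdict.
The state is a dict: "clock": time; "joints": joint angles; "joint_vel": joint speeds; "joint_efforts": joint torques, N m; "position": TCP position; "ee_rot": TCP orientation; "contact_force": force on the tool from outside, world axes, zero at the start; "wrist_torque": the same for the moment, N m; "gripper_width": finger opening in mm.
Only numpy, scipy, OpenCV 4.12 (cv2) and the standard library are available. Lean on these libraries where they do the work, as an engineer would, in place of code of your own. Each camera call takes 0.05 s, during which the arm holds its last target. There are 200 camera calls.

## Working session

There is one attempt and no reset: what is moved stays moved. The work goes in short steps, Python scripts to look and compute and a tool call to move; the robot and the scene stay as the last step left them, time stands still between calls to the robot, and variables do not carry over. Pictures are saved under pics/ and viewed, about 8 in all and at most 12, crops included, and the job is handed in when it is done.

Besides the shell and the picture viewer there is one more tool, called after "Request:" by a JSON object that holds its "op" and its "data". send_rows: Moves the arm, as the interface text tells. Its arguments: {"type":"object","properties":{"steps":{"type":"array","items":{"type":"array","items":{"type":"array","items":{"type":"number"}}}}},"required":["steps"]}

```bash
ls -la; mkdir -p pics; cat > h.py <<'E'
import numpy as np, cv2
from scipy.spatial.transform import Rotation as R
from bench import arm, optics, job
def cam(n):
    s=arm.read_state(); p,d=optics.get_image(n); c=optics.get_calibration(n); K=np.array(c["K"],float)
    if "hand_eye" in c:
        T=np.eye(4);T[:3,:3]=R.from_quat(s["ee_rot"]).as_matrix();T[:3,3]=s["position"]
        M=T@np.array(c["hand_eye"])
    else:
        W=np.eye(4);W[:3,:3]=cv2.Rodrigues(np.array(c["rvec"],float))[0];W[:3,3]=np.ravel(c["tvec"]);M=np.linalg.inv(W)
    return p,d,K,M
def save(n,f):
    p,d,K,M=cam(n); np.savez('pics/'+f+'.npz',p=p,d=d,K=K,M=M); cv2.imwrite('pics/'+f+'.png',p); return p,d,K,M
def load(f):
    z=np.load('pics/'+f+'.npz'); return z['p'],z['d'],z['K'],z['M']
def ray(K,M,u,v):
    r=M[:3,:3]@np.linalg.inv(K)@[u,v,1]; return M[:3,3],r
def pt(f,u,v,w=1):   # depth based
    p,d,K,M=load(f); a=d[int(v)-w:int(v)+w+1,int(u)-w:int(u)+w+1]; z=np.median(a[a>0]); o,r=ray(K,M,u,v); return o+r*z
def onz(f,u,v,z):
    p,d,K,M=load(f); o,r=ray(K,M,u,v); return o+r*(z-o[2])/r[2]
def tri(obs):
    A=np.zeros((3,3));b=np.zeros(3)
    for f,u,v in obs:
        p,d,K,M=load(f);o,r=ray(K,M,u,v);r/=np.linalg.norm(r);P=np.eye(3)-np.outer(r,r);A+=P;b+=P@o
    return np.linalg.solve(A,b)
def proj(f,X):
    p,d,K,M=load(f); q=K@(np.linalg.inv(M)@np.append(X,1))[:3]; return q[:2]/q[2]
E
python3 - <<'E'
from h import *
np.set_printoptions(precision=3,suppress=True)
s=arm.read_state()
for k in s: print(k,s[k])
print(R.from_quat(s["ee_rot"]).as_matrix())
a=save('scene','s0')[0];b=save('top','t0')[0]; save('wrist','w0')
for n in('s0','t0','w0'): 
  M=load(n)[3];print(M)
E
```

```text
total 12
drwxr-xr-x  3 agent agent 4096 Dec  4 21:22 .
drwxr-xr-x 23 root  root  4096 Dec  4 21:22 ..
drwxr-xr-x  2 agent agent 4096 Dec  4 21:22 pics
clock 0.0
joints [-1.024  0.386  0.007 -0.    -1.194 -0.259]
joint_vel [-0.001 -0.001  0.002 -0.001  0.001  0.001]
joint_efforts [ -0.001 -39.229  18.84    4.186  -0.005  -0.   ]
position [ 177.212 -598.679  199.107]
ee_rot [-0.143  0.99   0.001 -0.   ]
contact_force [-0.162 -0.088 -0.466]
wrist_torque [-0.021  0.026  0.014]
gripper_width 85.42685307271388
[[-0.959 -0.284 -0.001]
 [-0.284  0.959  0.002]
 [ 0.     0.002 -1.   ]]
[[  -0.662    0.623   -0.417 1079.045]
 [   0.749    0.541   -0.383  603.223]
 [  -0.013   -0.565   -0.825 1176.961]
 [   0.       0.       0.       1.   ]]
[[  -0.006   -0.999    0.046  468.459]
 [  -1.       0.006   -0.006  107.94 ]
 [   0.005   -0.046   -0.999 1622.025]
 [   0.       0.       0.       1.   ]]
[[  -0.284    0.926    0.247  115.609]
 [   0.959    0.274    0.076 -617.328]
 [   0.003    0.258   -0.966  371.966]
 [   0.       0.       0.       1.   ]]
```

View pics/s0.png

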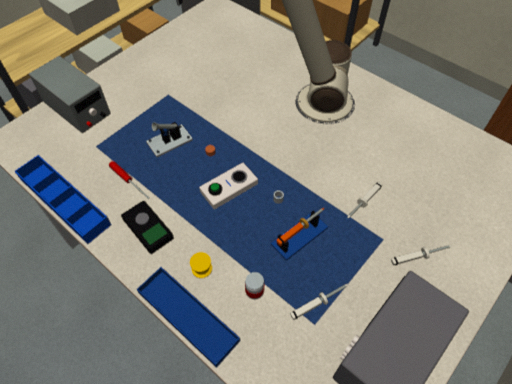

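View pics/t0.png

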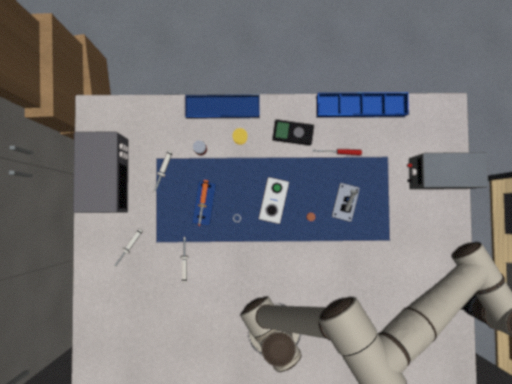

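```bash
python3 - <<'E'
from h import *
np.set_printoptions(precision=1,suppress=True)
for n,u,v in [('button',277,187.5),('window',272,210),('gaugerear',205,181),('gaugetip',200,223),('tubebase',346,203),('sleeve',237,218),('tin',311,217)]:
    print(n,onz('t0',u,v,40 if n!='gaugetip' and n!='gaugerear' else 65))
for n,u,v in [('button',216,188),('window',238,176)]: print(n,onz('s0',u,v,35),pt('s0',u,v))
print(load('t0')[2],load('w0')[2])
def crop(f,x,y,w,h,k): 
    p=load(f)[0]; return cv2.resize(p[y:y+h,x:x+w],None,fx=k,fy=k,interpolation=cv2.INTER_CUBIC)
a=crop('s0',130,100,110,80,3.6);b=crop('s0',240,185,110,80,3.6);c=crop('t0',180,160,110,80,3.6);d=crop('t0',300,160,110,80,3.6)
cv2.imwrite('pics/c0.png',np.vstack([np.hstack([a,b]),np.hstack([c,d])]))
E
```

```text
button [565.1 -17.2  40. ]
window [476.7   3.3  40. ]
gaugerear [590.4 263.5  65. ]
gaugetip [428.2 283.   65. ]
tubebase [ 502.4 -288.    40. ]
sleeve [446.2 140.8  40. ]
tin [ 448.3 -149.5   40. ]
button [558.7 -15.1  35. ] [566.4  -5.9  52.1]
window [479.3   5.5  35. ] [478.4   4.6  33.3]
[[402.9   0.  247.5]
 [  0.  402.9 193.6]
 [  0.    0.    1. ]] [[314.3   0.  256.6]
 [  0.  314.3 193.4]
 [  0.    0.    1. ]]
```

View pics/c0.png

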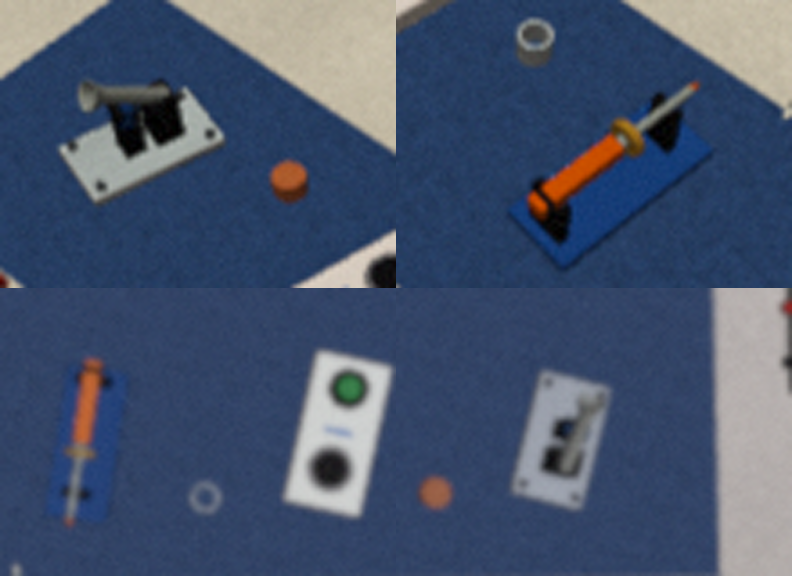

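Request:
{"op": "send_rows", "data": {"steps": [[[0,0,-3,0.103,1],[0,0,-3,0.103,1],[0,0,-3,0.103,1],[0,0,-3,0.103,1],[-2.2,2.9,0,0,1],[-2.2,2.9,0,0,1],[-2.2,2.9,0,0,1],[-2.2,2.9,0,0,1],[-2.2,2.9,0,0,1],[-2.2,2.9,0,0,1]]]}}

```text
clock: 0.98
position: [333.5, -443.6, 319.6]
ee_rot: [0.08, 0.997, 0.006, -0.003]
contact_force: [1.3, -0.6, -1.2]
gripper_width: 85.1
```

Request:
{"op": "send_rows", "data": {"steps": [[[-2.2,2.9,0,0,1],[-2.2,2.9,0,0,1],[-2.2,2.9,0,0,1],[-2.2,2.9,0,0,1],[-2.2,2.9,0,0,1],[-2.2,2.9,0,0,1],[0,0,0,0,1],[0,0,0,0,1]]]}}

```text
clock: 1.65
position: [501.3, -277.5, 318.1]
ee_rot: [0.076, 0.997, 0.008, -0.005]
contact_force: [-1.0, -0.1, 0.5]
gripper_width: 85.2
```

```bash
python3 - <<'E'
from h import *
print(R.from_quat(arm.read_state()["ee_rot"]).as_matrix().round(3))
p,d,K,M=save('wrist','w1')
print(proj('w1',[500,-288,15]))
b=cv2.resize(p,(800,600),interpolation=cv2.INTER_CUBIC); cv2.imwrite('pics/w1b.png',b)
E
```

```text
[[-0.988  0.152 -0.008]
 [ 0.152  0.988  0.016]
 [ 0.01   0.015 -1.   ]]
[246.20932593 155.74025768]
```

View pics/w1b.png

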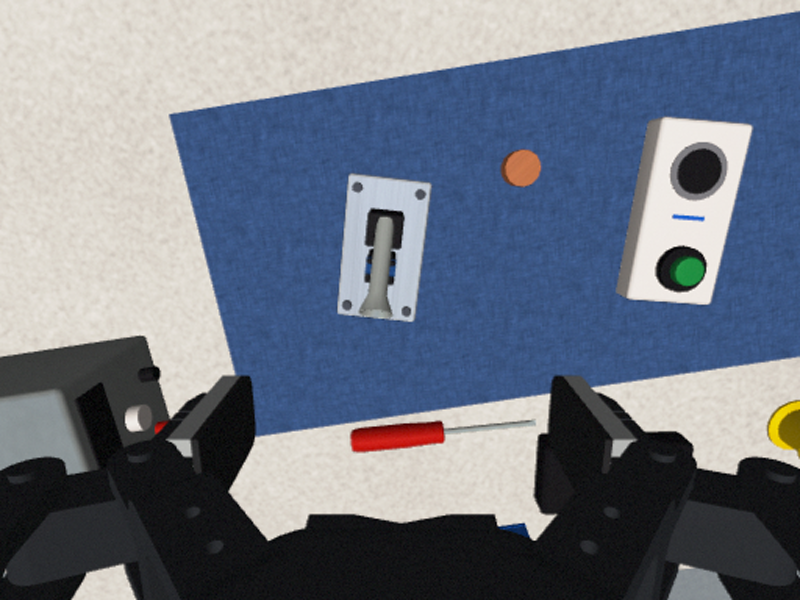

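```bash
cat >> h.py <<'E'
def cloud(f):
    p,d,K,M=load(f); v,u=np.indices(d.shape); P=np.stack([u,v,np.ones_like(u)],-1)@np.linalg.inv(K).T*d[...,None]
    return P@M[:3,:3].T+M[:3,3]
E
python3 - <<'E'
from h import *
np.set_printoptions(precision=1,suppress=True)
k=1.5625
C=cloud('w1');p,d,K,M=load('w1'); print('cam',M[:3,3])
for n,u,v in [('btn',688,271),('win',699,171),('h1',357,187),('h2',420,195),('h3',347,305),('h4',407,312),('tin',522,168),('c1',350,176),('c2',430,183),('c3',339,313),('c4',413,320),('mat',600,350)]:
    print(n,pt('w1',u/k,v/k))
# tube cloud
m=(C[...,2]>55)&(C[...,0]>420)&(C[...,0]<580)&(C[...,1]>-345)&(C[...,1]<-250)&(d>0)
Q=C[m]; print(len(Q),Q.min(0),Q.max(0))
for z in range(55,125,6):
    s=Q[(Q[:,2]>=z)&(Q[:,2]<z+6)]
    if len(s): print(z,len(s),s.mean(0),s[:,0].min(),s[:,0].max(),s[:,1].min(),s[:,1].max())
# rows along v
for v in range(125,212,4):
    mm=m[v]; 
    if mm.any(): q=C[v][mm]; u=np.where(mm)[0]; print(v,u.min(),u.max(),q.mean(0))
E
```

```text
cam [ 439.  -270.2  491.5]
btn [563.4 -15.2  51.1]
win [476.6   6.8  31.6]
h1 [ 443.4 -305.2   17.1]
h2 [ 459.7 -247.7   17.6]
h3 [ 554.7 -334.9   17.2]
h4 [ 571.  -276.8   17.8]
tin [ 449.6 -150.9   21.8]
c1 [ 432.5 -310.4   10.5]
c2 [ 450.6 -235.7    1. ]
c3 [ 566.2 -347.    -0.4]
c4 [ 582.6 -272.1   10. ]
mat [649.7 -79.9   0. ]
28240 [ 464.7 -345.    55.5] [ 552.9 -250.   448.6]
55 70 [ 479.6 -284.5   60. ] 464.6644539380297 508.54144850718967 -304.0796871029935 -267.08468061159795
61 309 [ 480.6 -284.8   62.7] 465.60650328239257 508.40548353963686 -302.8655544671724 -266.887637359184
67 208 [ 500.9 -290.6   70.2] 473.8120576455906 529.5692004470258 -308.8294269542772 -279.3262949733587
73 106 [ 497.2 -288.8   76. ] 487.15684171964966 520.8256196125836 -304.7102146440111 -281.0828483500814
79 103 [ 504.8 -291.3   82.1] 496.2399991741965 521.7935144556751 -301.17985580180437 -285.2035153200734
85 168 [ 528.4 -297.8   88.3] 505.900968250015 552.9325288261557 -312.0297407807283 -287.29483370917234
91 113 [ 528.6 -297.8   93.8] 515.7797872886198 552.1922391971063 -316.30733545856685 
[... 227 characters left out ...]
6
109 24 [ 537.8 -300.4  110.4] 536.0168927686043 541.8314158797689 -307.8366012846779 -292.1855803131975
137 235 255 [ 468.8 -283.8   61. ]
141 235 258 [ 474.2 -282.6   63. ]
145 234 257 [ 479.2 -284.8   64.1]
149 234 257 [ 484.4 -285.6   65.5]
153 234 256 [ 489.5 -286.8   67.1]
157 235 256 [ 494.6 -287.2   69. ]
161 239 249 [ 498.2 -289.6   78.9]
165 234 251 [ 503.7 -292.6   75.5]
169 234 252 [ 508.7 -292.5   78.3]
173 234 252 [ 513.5 -293.4   81.2]
177 233 251 [ 518.4 -295.5   82.1]
181 236 251 [ 523.1 -294.1   86.7]
185 236 247 [ 526.2 -297.1   95. ]
189 235 247 [ 530.4 -298.5   98.9]
193 232 248 [ 534.3 -300.1  103.6]
197 230 249 [ 538.2 -301.2  108.4]
201 231 250 [ 548.4 -302.3   90.6]
```

Request:
{"op": "send_rows", "data": {"steps": [[[-0.2,3.3,2.1,0,0],[-0.2,3.3,2.1,0,0],[-0.2,3.3,2.1,0,0],[-0.2,3.3,2.1,0,0],[-0.2,3.3,2.1,0,0],[-0.2,3.3,2.1,0,0],[-0.2,3.3,2.1,0,0],[-0.2,3.3,2.1,0,0],[0,0,0,0,0],[0,0,0,0,0]]]}}

```text
clock: 2.53
position: [556.0, -20.1, 148.0]
ee_rot: [0.087, 0.996, 0.005, -0.002]
contact_force: [-0.1, -0.7, 0.5]
gripper_width: 0.1
```

```bash
python3 - <<'E'
from h import *
np.set_printoptions(precision=2,suppress=True)
s=arm.read_state();print(s["position"],s["gripper_width"]);print(R.from_quat(s["ee_rot"]).as_matrix())
p,d,K,M=save('wrist','w2')
print('mouth in s0',proj('s0',[545.3,-302.4,99.7]),'tcp px',proj('w2',s["position"]))
g=p.astype(int); C=cloud('w2')
m=(g[...,1]>g[...,2]+40)&(g[...,1]>g[...,0]+20)&(d>0); m=cv2.morphologyEx(m.astype('uint8'),cv2.MORPH_OPEN,np.ones((3,3)))>0
m&=np.hypot(C[...,0]-563,C[...,1]+15)<40
Q=C[m];print(len(Q),np.median(Q,0),Q.min(0),Q.max(0))
b=np.median(Q,0); r=np.hypot(C[...,0]-b[0],C[...,1]-b[1])
for a in range(0,34,3):
    q=C[(r>=a)&(r<a+3)&(d>0)]; print(a,len(q),np.percentile(q[:,2],[10,50,90]))
cv2.imwrite('pics/w2b.png',cv2.resize(p,(800,600),interpolation=cv2.INTER_CUBIC))
E
```

```text
[555.97 -20.06 148.01] 0.06856888023047461
[[-0.98  0.17 -0.  ]
 [ 0.17  0.98  0.01]
 [ 0.01  0.01 -1.  ]]
mouth in s0 [153.8  126.71] tcp px [255.79 223.73]
732 [562.9  -13.76  50.81] [550.24 -26.94  40.77] [579.91  -0.18  53.  ]
0 33 [50.06 50.95 51.67]
3 236 [ 50.61 225.29 228.06]
6 434 [ 50.59 215.34 225.74]
9 797 [ 50.54 214.92 226.94]
12 918 [ 41.57 202.6  242.28]
15 4136 [190.55 233.98 265.65]
18 3708 [ 41.35 235.65 265.98]
21 6216 [224.37 256.75 270.36]
24 4350 [217.78 249.66 275.26]
27 4266 [ 29.55 250.3  271.42]
30 4416 [ 29.44 253.38 272.91]
33 3924 [ 29.16 254.6  273.04]
```

View pics/w2b.png

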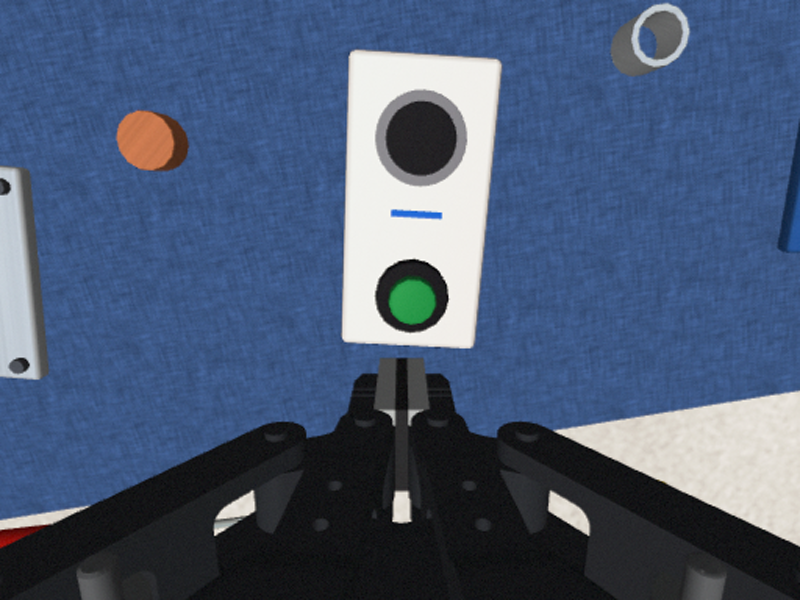

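Request:
{"op": "send_rows", "data": {"steps": [[[-0.57,0.63,0,0,0],[0,0,3,0,0],[0,0,3,0,0],[0,0,2.5,0,0],[0,0,0.6,0,0],[0,0,0.4,0,0],[0,0,0.3,0,0],[0,0,0.3,0,0]]]}}

```text
clock: 3.25
position: [572.5, -21.3, 53.9]
ee_rot: [0.093, 0.996, 0.007, 0.009]
contact_force: [-0.1, 1.6, -0.2]
gripper_width: -0.0
```

Request:
{"op": "send_rows", "data": {"steps": [[[0.54,0.28,0,0,0],[0.54,0.28,0,0,0],[0,0,0,0,0],[0,0,0,0,0]]]}}

```text
clock: 3.58
position: [564.4, -13.1, 57.4]
ee_rot: [0.094, 0.996, 0.008, 0.012]
contact_force: [-0.8, 0.4, -0.8]
gripper_width: -0.2
```

Request:
{"op": "send_rows", "data": {"steps": [[[0.02,0,0.5,0,0],[0.02,0,0.4,0,0],[0.02,0,0.3,0,0],[0.02,0,0.3,0,0],[0,0,0.2,0,0]]]}}

```text
clock: 4.0
position: [565.1, -11.8, 40.8]
ee_rot: [0.093, 0.996, 0.009, 0.014]
contact_force: [0.3, -0.4, -1.0]
gripper_width: 0.1
```

```bash
python3 - <<'E'
from h import *
np.set_printoptions(precision=2,suppress=True)
for i in range(3):
    s=arm.read_state();print(s["clock"],s["position"],s["contact_force"],s["wrist_torque"],s["joints"]); p=save('wrist','w3')[0]
q=save('scene','s3')[0]; print(arm.read_state()["position"])
a=cv2.resize(p[100:384,120:400],None,fx=1.4,fy=1.4); b=cv2.resize(q[140:220,170:280],(398,398*80//110)); b=cv2.copyMakeBorder(b,0,a.shape[0]-b.shape[0],0,0,0)
cv2.imwrite('pics/w3b.png',np.hstack([a,b]))
E
```

```text
4.0 [565.07 -11.77  40.76] [ 0.3  -0.37 -0.99] [ 0.01  0.1  -0.02] [ 0.26  0.44 -0.36 -0.01 -0.74 -2.01]
4.05 [564.8  -11.81  40.31] [ 0.13  0.71 -0.05] [-0.01  0.11 -0.02] [ 0.26  0.44 -0.36 -0.01 -0.74 -2.01]
4.1 [564.89 -11.84  40.61] [-0.23  0.51  0.16] [-0.04  0.05  0.03] [ 0.26  0.44 -0.36 -0.01 -0.74 -2.01]
[565.35 -11.8   41.25]
```

View pics/w3b.png

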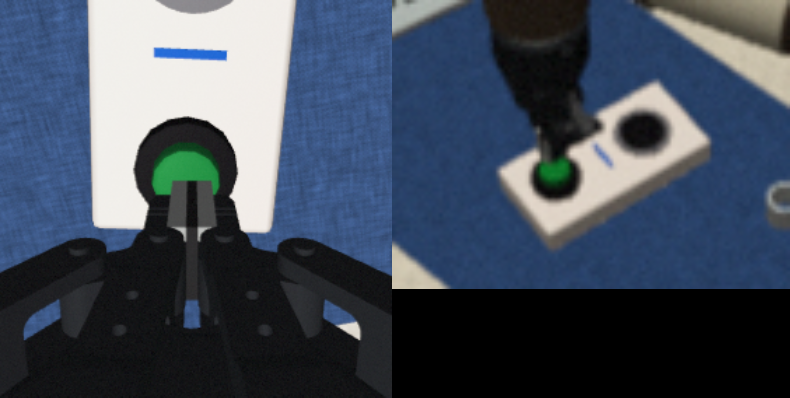

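```bash
python3 - <<'E'
from h import *
np.set_printoptions(precision=2,suppress=True)
for f in('w2','w3'):
    p,d,K,M=load(f);g=p.astype(int);C=cloud(f)
    m=(g[...,1]>g[...,2]+40)&(g[...,1]>g[...,0]+20)&(d>0)&(C[...,2]<90); Q=C[m]
    print(len(Q),np.median(Q,0),np.percentile(Q,[3,97],axis=0))
    v,u=np.where(m);print(u.min(),u.max(),v.min(),v.max())
    w=(g.min(-1)>180)&(d>0)&(C[...,2]<60)&(C[...,2]>15)&(C[...,0]<560); print('readertop',np.median(C[w][:,2]))
    r=np.hypot(C[...,0]-563,C[...,1]+14); q=C[(r>16)&(r<19)&(C[...,2]<60)&(d>0)]; print('housing',np.median(q[:,2]))
    k=m.copy(); 
    print('tcp px',proj(f,arm.read_state()["position"]))
    # finger-tip depth near tcp
p,d,K,M=load('w3');C=cloud('w3')
for v in range(200,262,4): print(v,C[v,250],C[v,262])
E
```

```text
737 [562.89 -13.68  50.79] [[551.37 -25.3   46.73]
 [575.36  -2.04  52.13]]
249 278 177 207
readertop 29.014508855225813
housing 41.10145341544575
tcp px [265.47 191.46]
1227 [557.82 -13.03  50.61] [[550.73 -25.46  43.4 ]
 [567.05  -1.48  52.  ]]
228 276 202 238
readertop 28.99443726796764
housing 41.01427895260852
tcp px [256.03 224.93]
200 [549.98 -12.39  40.44] [551.3   -5.66  40.41]
204 [550.36 -12.47  46.53] [553.21  -6.06  41.8 ]
208 [551.36 -12.66  50.33] [553.13  -6.31  48.84]
212 [553.21 -13.02  51.51] [554.52  -6.66  51.31]
216 [496.58  -2.15 211.59] [556.62  -7.06  51.77]
220 [557.83 -13.92  51.29] [559.15  -7.5   51.12]
224 [560.16 -14.37  51.2 ] [561.55  -7.93  50.91]
228 [562.62 -14.85  50.86] [563.84  -8.35  50.99]
232 [552.94 -12.99  79.12] [553.99  -7.62  79.13]
236 [552.98 -13.    83.44] [554.54  -7.84  82.26]
240 [553.06 -13.02  87.42] [553.77  -7.92  88.05]
244 [552.78 -12.97  91.95] [553.65  -8.05  92.17]
248 [552.98 -13.01  95.25] [496.58  -2.15 211.59]
252 [552.31 -12.88 100.12] [553.72  -8.33  99.14]
256 [552.42 -12.91 103.21] [553.56  -8.44 102.74]
260 [552.06 -12.84 107.02] [553.32  -8.53 106.3 ]
```

```bash
python3 - <<'E'
from h import *
np.set_printoptions(precision=1,suppress=True)
for z in(41,51,60,70,78,90): print(z,proj('s3',[564.9,-11.8,z]))
C=cloud('s3')
for v in range(176,194): print(v,C[v,208:222:2,2], C[v,214])
p=load('s3')[0]; q=load('w3')[0]
a=cv2.resize(p[150:210,185:245],(600,600),interpolation=cv2.INTER_CUBIC);cv2.imwrite('pics/s3b.png',a)
E
```

```text
41 [215.2 188.7]
51 [215.  186.9]
60 [214.8 185.2]
70 [214.5 183.3]
78 [214.3 181.7]
90 [214.  179.4]
176 [ -0.5 109.3 128.9 126.4 127.6 159.7 168.2] [573.3   0.3 126.4]
177 [  4.3 105.1 116.4 119.3 129.5 157.3 167.1] [572.5  -1.3 119.3]
178 [ -4.2  99.7 120.3 115.5 142.8 152.6 163. ] [573.3  -0.9 115.5]
179 [  3.   95.9 104.9 123.  135.4 145.9 161.2] [579.5   5.9 123. ]
180 [  0.5  89.4 103.7 102.4 130.7 143.3 151.6] [572.3  -3.2 102.4]
181 [ -0.3  84.5 101.   94.6 125.  135.4  30.3] [571.3  -5.1  94.6]
182 [27.  32.5 89.7 92.6 93.4 83.8 29.2] [573.   -3.6  92.6]
183 [31.9 26.4 86.2 91.2 87.5 79.5 29.2] [575.   -1.8  91.2]
184 [32.4 30.  77.8 86.8 82.8 39.8 30.7] [575.6  -1.7  86.8]
185 [31.2 47.  54.7 77.4 52.3 50.6 45.2] [574.   -4.4  77.4]
186 [29.6 42.8 52.9 48.6 53.  46.  43. ] [563.4 -17.7  48.6]
187 [32.7 48.2 52.2 54.8 54.1 50.4 42.9] [569.  -11.6  54.8]
188 [40.7 42.2 52.  49.2 51.1 53.2 46.8] [569.1 -12.1  49.2]
189 [38.5 44.4 49.5 49.9 52.5 47.4 45.7] [572.2  -9.1  49.9]
190 [38.7 38.3 45.9 49.5 48.9 44.9 41. ] [574.7  -6.7  49.5]
191 [28.2 46.9 46.6 42.4 45.4 40.8 42.7] [574.2  -7.9  42.4]
192 [26.  43.1 45.4 43.9 46.4 41.8 38.1] [577.6  -4.5  43.9]
193 [32.7 37.2 42.7 42.2 41.8 36.4 34.5] [579.5  -2.8  42.2]
```

View pics/s3b.png

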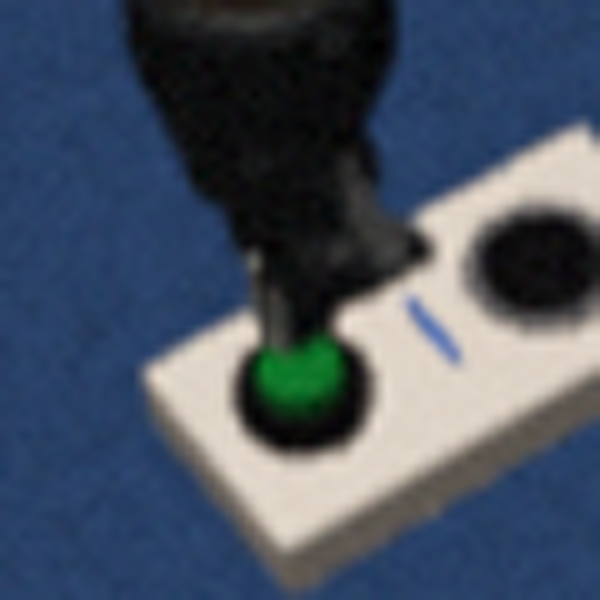

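Request:
{"op": "send_rows", "data": {"steps": [[[0.1,-0.2,0.5,0,0],[0,0,0.5,0,0],[0,0,0.5,0,0],[0,0,0.4,0,0],[0,0,0.2,0,0],[0,0,0.2,0,0]]]}}

```text
clock: 4.7
position: [565.6, -13.4, 16.9]
ee_rot: [0.093, 0.996, 0.009, 0.015]
contact_force: [-0.6, 0.1, 3.7]
gripper_width: -0.4
```

Request:
{"op": "send_rows", "data": {"steps": [[[0,0,0.2,0,0],[0,0,0.2,0,0]]]}}

```text
clock: 4.87
position: [565.6, -13.5, 14.7]
ee_rot: [0.092, 0.996, 0.008, 0.015]
contact_force: [-8.1, 1.9, 23.9]
gripper_width: -0.1
```

Request:
{"op": "send_rows", "data": {"steps": [[[0,0,-1,0,0],[0,0,-2,0,0],[0,0,-3,0,0],[0.5,0.5,-3,-0.02,0],[1,2.5,-2.5,-0.02,0],[1.2,3,-2,-0.02,0.5],[1.4,3.3,-1.5,0,1],[1.4,3.3,-1.5,0,1],[1.4,3.3,-1,0,1],[1.4,3.3,-0.5,0,1]]]}}

```text
clock: 5.7
position: [502.8, 188.0, 202.3]
ee_rot: [0.067, 0.998, 0.009, 0.015]
contact_force: [0.2, 0.3, 0.2]
gripper_width: 61.0
```

Request:
{"op": "send_rows", "data": {"steps": [[[1.2,3,-0.3,0,1],[0.8,2.4,0,0,1],[0.4,1.2,0,0,1],[0,0,0,0,1],[0,0,0,0,1]]]}}

```text
clock: 6.12
position: [485.0, 266.7, 208.0]
ee_rot: [0.063, 0.998, 0.012, 0.017]
contact_force: [-1.0, -0.5, -0.1]
gripper_width: 85.4
```

```bash
python3 - <<'E'
from h import *
np.set_printoptions(precision=3,suppress=True)
s=arm.read_state();print(s["clock"],s["position"],s["gripper_width"]);print(R.from_quat(s["ee_rot"]).as_matrix())
p,d,K,M=save('wrist','w4'); print(M[:3,3])
t=save('top','t4')[0]; c=cv2.resize(t[175:225,250:300],(400,400),interpolation=cv2.INTER_CUBIC)
C=cloud('w4');g=p.astype(int)
m=(g[...,2]>150)&(g[...,1]<120)&(g[...,0]<60)&(C[...,2]>45)&(C[...,2]<90)&(d>0)
Q=C[m];print(len(Q),Q.min(0),Q.max(0))
cv2.imwrite('pics/w4b.png',np.vstack([cv2.resize(p,(800,600),interpolation=cv2.INTER_CUBIC)]));
C4=cloud('t4');print('button z top view',[C4[187,u,2] for u in(276,277,278)])
E
```

```text
6.1167 [485.025 266.667 208.023] 85.41761795353712
[[-0.992  0.124  0.035]
 [ 0.125  0.992  0.022]
 [-0.032  0.026 -0.999]]
[415.095 271.242 378.554]
320 [417.711 254.927  46.981] [698.838 293.793  74.175]
button z top view [np.float64(43.99220661379081), np.float64(55.26098559271804), np.float64(45.568768121219364)]
```

View pics/w4b.png

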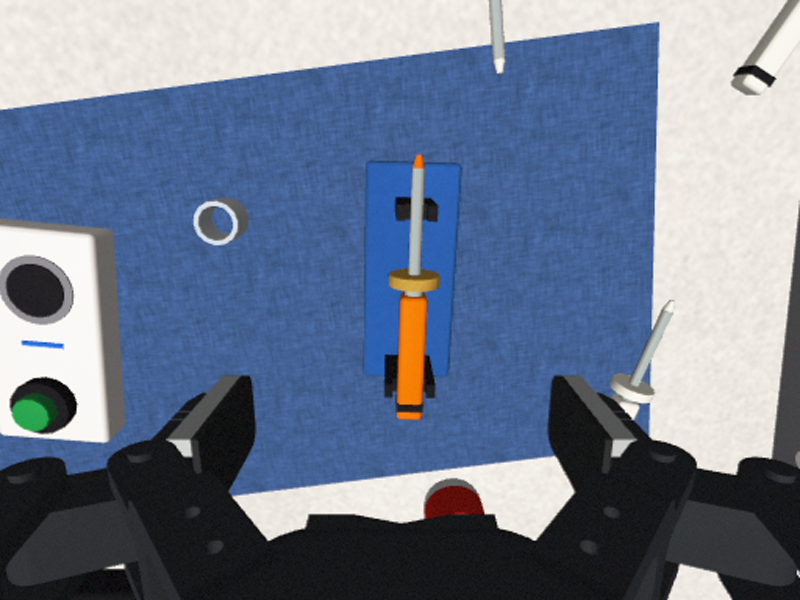

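```bash
python3 - <<'E'
from h import *
np.set_printoptions(precision=2,suppress=True)
k=1.5625
tip=onz('w4',419/k,155/k,65);rear=onz('w4',409/k,418/k,70)
for n,u,v in[('tip',419,156),('rodmid',416,225),('collar',414,280),('hfront',412,300),('hmid',411,350),('hrear',409,412),('green',35,408),('fork',402,207),('fork2',432,207),('rfork',394,372),('base',390,250)]:
    print(n,pt('w4',u/k,v/k),onz('w4',u/k,v/k,65))
print(tip,rear); a=rear-tip; print(np.degrees(np.arctan2(a[1],a[0])),np.linalg.norm(a[:2]))
# second view of the tip / collar heights from t0
print('win',onz('w2',421/k,137/k,32),onz('w1',699/k,171/k,32),pt('w2',421/k,137/k))
print('btn',onz('w2',412/k,301/k,51))
C=cloud('w4');d=load('w4')[1]
# handle ridge
m=(C[...,2]>68)&(C[...,2]<82)&(d>0)&(abs(C[...,1]-272)<25)&(C[...,0]>480)&(C[...,0]<610); Q=C[m];print('handle',len(Q),Q[:,2].mean(),Q[:,0].min(),Q[:,0].max())
vx,vy,x0,y0=cv2.fitLine(Q[:,:2].astype('f4'),cv2.DIST_HUBER,0,.01,.01).ravel();print('dir',vx,vy,np.degrees(np.arctan(vy/vx)),x0,y0)
for x in range(480,600,10):
    q=Q[(Q[:,0]>=x)&(Q[:,0]<x+10)]; 
    if len(q): print(x,q[:,1].min(),q[:,1].max(),q[:,2].mean())
E
```

```text
tip [418.61 290.4   65.65] [418.61 290.44  65.  ]
rodmid [459.88 283.64  67.67] [460.26 283.75  65.  ]
collar [492.13 277.93  79.94] [495.98 278.27  65.  ]
hfront [507.04 275.23  73.  ] [509.45 275.34  65.  ]
hmid [541.84 270.45  72.57] [544.98 270.43  65.  ]
hrear [587.6  263.56  73.15] [592.2  263.35  65.  ]
green [558.77  -6.69  51.18] [552.7    5.04  65.  ]
fork [447.48 276.23  68.93] [447.89 276.29  65.  ]
fork2 [449.84 294.78  69.08] [450.3  295.09  65.  ]
rfork [569.07 255.79  44.81] [559.75 256.73  65.  ]
base [484.26 264.17  11.09] [474.11 265.21  65.  ]
[418.03 290.51  65.  ] [594.1  262.91  70.  ]
-8.9089567295619 178.21540604430962
win [476.01   7.11  32.  ] [476.59   6.53  32.  ] [475.97   7.16  31.28]
btn [563.62 -13.49  51.  ]
handle 1693 73.28309499247544 481.3197099059837 594.5655952040756
dir 0.9880421 -0.15418419 -8.869484 537.30774 270.96454
480 262.5426194404398 281.79549495665736 69.37775471885371
490 261.58327904716566 293.48517468583833 76.59366477712868
500 267.08708790564225 292.94469104194036 71.74646108629312
510 265.7596241160628 283.4338962530475 72.74341368676528
520 263.60057661950464 282.36976574658013 72.67754879255686
530 262.355667252694 281.31569552773584 72.74461799270534
540 261.1088242739 279.0028585266652 72.67227373848021
550 258.8124198520066 278.02497542469183 72.78491381152507
560 257.4809088125726 275.7868962194849 72.7470045840881
570 256.1017157091053 274.7359107987454 72.71572359808475
580 254.25146608313844 273.2450561541036 72.9699281605139
590 254.57188624722804 271.1980080535565 72.32709024756686
```

Request:
{"op": "send_rows", "data": {"steps": [[[-1.6,0.3,1,0.01,1],[-1.6,0.3,2,0.01,1],[-1.4,0.2,2.5,0.01,1],[0,0,2.5,0,1],[0,0,2.5,0,1],[0,0,1.5,0,1],[0,0,0.5,0,1],[0,0,0,0,1]]]}}

```text
clock: 6.88
position: [543.2, 258.6, 80.7]
ee_rot: [0.087, 0.996, 0.012, 0.017]
contact_force: [-0.2, 0.1, 0.1]
gripper_width: 85.4
```

```bash
cat > g.py <<'E'
from h import *
import sys
np.set_printoptions(precision=3,suppress=True)
def go(X,off):   # tool-frame delta (cm) to bring point at TCP-off*z to X
    s=arm.read_state();Rm=R.from_quat(s["ee_rot"]).as_matrix();P=np.array(s["position"])-off*Rm[:,2]
    print('clock %.2f'%s["clock"],'pt',P,'yaw',np.degrees(np.arctan2(-Rm[1,0],-Rm[0,0])),'zax',Rm[:,2],'F',np.array(s["contact_force"]),'w',s["gripper_width"])
    print('delta cm',Rm.T@(np.array(X)-P)/10); return P,Rm
E
python3 -c "
from g import *
go([536.6,271.9,65],49)"
```

```text
clock 6.88 pt [541.393 257.537 129.696] yaw -9.994426878458757 zax [ 0.037  0.022 -0.999] F [-0.216  0.14   0.093] w 85.36483315171256
delta cm [0.932 1.152 6.477]
```

Request:
{"op": "send_rows", "data": {"steps": [[[0.5,0.6,1,-0.01,1],[0.43,0.55,1,-0.01,1],[0,0,1,0,1],[0,0,1,0,1],[0,0,0,0,1]]]}}

```text
clock: 7.3
position: [539.0, 273.7, 40.8]
ee_rot: [0.077, 0.997, 0.014, 0.02]
contact_force: [-0.0, -0.9, -0.2]
gripper_width: 85.5
```

```bash
python3 -c "
from g import *
go([536.6,271.9,65],49)"
```

```text
clock 7.30 pt [536.954 272.408  89.761] yaw -8.826490216089722 zax [ 0.042  0.025 -0.999] F [-0.032 -0.886 -0.167] w 85.51075573770473
delta cm [ 0.121 -0.134  2.47 ]
```

Request:
{"op": "send_rows", "data": {"steps": [[[0.1,-0.1,0.8,0,1],[0,0,0.8,0,1],[0,0,0.7,0,1],[0,0,0.1,0,1],[0,0,0,0,1]]]}}

```text
clock: 7.72
position: [539.1, 274.1, 14.5]
ee_rot: [0.076, 0.997, 0.014, 0.02]
contact_force: [-0.6, 0.4, 0.4]
gripper_width: 85.1
```

```bash
python3 - <<'E'
from g import *
go([536.6,271.9,65],49)
p=save('wrist','w5')[0]; q=save('scene','s5')[0]
a=cv2.resize(p[180:384,130:390],(420,330)); b=cv2.resize(q[190:260,260:345],(380,313)); b=cv2.copyMakeBorder(b,0,17,0,0,0)
cv2.imwrite('pics/w5b.png',np.hstack([a,b]))
E
```

```text
clock 7.72 pt [536.978 272.852  63.394] yaw -8.750958745070658 zax [ 0.043  0.026 -0.999] F [-0.611  0.397  0.418] w 85.1427755519746
delta cm [ 0.017 -0.095 -0.164]
```

View pics/w5b.png

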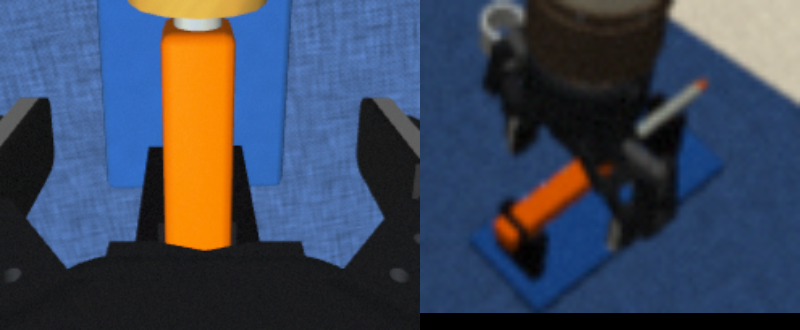

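Request:
{"op": "send_rows", "data": {"steps": [[[0,-0.1,0,0,0],[0,0,0,0,0],[0,0,0,0,0],[0,0,0,0,0],[0,0,0,0,0],[0,0,0,0,0],[0,0,0,0,0],[0,0,0,0,0],[0,0,-0.5,0,0],[0,0,-0.5,0,0]]]}}

```text
clock: 8.65
position: [538.8, 272.9, 26.2]
ee_rot: [0.076, 0.997, 0.015, 0.021]
contact_force: [0.4, -0.2, -0.2]
gripper_width: 16.7
```

Request:
{"op": "send_rows", "data": {"steps": [[[0,0,-1.2,0,0],[0,0,-1.2,0,0],[0,0,-1.2,0,0],[0,0,0,0,0]]]}}

```text
clock: 8.98
position: [537.2, 271.8, 65.1]
ee_rot: [0.076, 0.997, 0.015, 0.021]
contact_force: [0.4, -0.2, -0.0]
gripper_width: 17.0
```

```bash
cat >> g.py <<'E'
def tip(f):  # orange tip tapered + rod axis + collar from scene/wrist cloud
    p,d,K,M=load(f);C=cloud(f);return C,p.astype(int),d
E
python3 - <<'E'
from g import *
P,Rm=go([536.6,271.9,65],49)
p=save('wrist','w6')[0]; q=save('scene','s6')[0]
a=cv2.resize(p[60:384,130:390],(420,523)); b=cv2.resize(q[170:260,255:345],(380,380)); b=cv2.copyMakeBorder(b,0,143,0,0,0)
cv2.imwrite('pics/w6b.png',np.hstack([a,b]))
# wrist: orange tip pixels and rod points
C,g,d=tip('w6'); 
m=(g[...,2]>g[...,0]+60)&(d>0)
v,u=np.where(m&(np.indices(d.shape)[0]<180)); print('orange rows',v.min() if len(v) else None, len(v))
T=(C-P)@Rm   # tool frame rel grasp point
for vv in range(70,260,8):
    r=np.where(m[vv]|((d[vv]>0)&(abs(T[vv,:,1])<8)&(T[vv,:,2]>-40)&(T[vv,:,2]<45)))[0]; r=r[(abs(T[vv,r,1])<25)&(T[vv,r,2]<60)]
    if len(r): print(vv,r.min(),r.max(),np.median(T[vv,r],0),np.median(C[vv,r],0))
E
```

```text
clock 8.98 pt [535.035 270.495 114.007] yaw -8.762590059422426 zax [ 0.044  0.027 -0.999] F [ 0.368 -0.198 -0.045] w 16.96084204626789
delta cm [ 0.062 -0.     4.905]
orange rows 151 2172
70 240 272 [78.139  0.177 -3.779] [457.655 282.354 114.588]
78 245 266 [75.35  -0.002 -4.806] [460.441 281.804 115.819]
86 245 265 [72.641 -0.182 -4.858] [463.076 281.211 115.937]
94 245 265 [69.932 -0.187 -4.19 ] [465.76  280.811 115.383]
102 245 265 [67.144 -0.195 -4.164] [468.512 280.41  115.534]
110 245 265 [64.32  -0.189 -4.328] [471.232 279.931 115.796]
118 245 265 [61.464 -0.38  -4.376] [474.026 279.339 115.929]
126 246 265 [58.556 -0.016 -4.064] [476.914 279.261 115.775]
134 246 265 [55.582 -0.022 -3.579] [479.973 278.837 115.411]
142 246 265 [52.628  0.166 -3.92 ] [482.796 278.555 115.824]
150 242 272 [49.459  0.543 -2.712] [486.241 278.474 114.832]
158 215 297 [46.65   0.356 -4.582] [488.806 277.823 116.744]
166 214 298 [ 45.411   0.178 -15.06 ] [489.113 277.181 127.372]
174 214 298 [ 42.508   0.178 -14.79 ] [492.019 276.756 126.976]
182 222 288 [ 39.717  -0.173 -15.241] [494.663 275.976 127.761]
190 237 275 [33.872  0.162 -3.805] [501.245 275.744 116.467]
198 235 277 [31.623  0.162 -7.425] [503.522 275.269 120.267]
206 234 278 [28.652  0.162 -8.221] [506.455 274.793 121.098]
214 234 278 [25.346  0.159 -8.026] [509.599 274.274 121.034]
222 235 278 [22.13   0.161 -8.231] [512.803 273.837 121.273]
230 234 278 [18.553  0.158 -7.612] [516.259 273.291 120.882]
238 235 278 [15.239  0.355 -7.805] [519.52  272.981 121.267]
246 235 278 [11.641  0.355 -7.456] [523.104 272.443 121.074]
254 236 277 [ 8.104  0.356 -7.377] [526.617 271.911 121.012]
```

```bash
python3 -c "
from g import *
go([651.9,-331,190],47)"
```

```text
clock 9.08 pt [533.969 269.763 109.646] yaw -8.810392655475093 zax [ 0.041  0.025 -0.999] F [-0.024 -0.775 -0.7  ] w 16.75601337687049
delta cm [-21.136 -57.309  -9.039]
```

Request:
{"op": "send_rows", "data": {"steps": [[[0,0,-2,0,0],[-0.6,-1.5,-2,0,0],[-1,-2.5,-2,0,0],[-1.2,-3.2,-1.5,0,0],[-1.2,-3.2,-1,0,0],[-1.2,-3.2,-0.5,0,0],[-1.2,-3.2,0,0,0],[-1.2,-3.2,0,0,0],[-1.2,-3.2,0,0,0],[-1.2,-3.2,0,0,0]]]}}

```text
clock: 9.92
position: [588.7, -13.8, 143.9]
ee_rot: [0.071, 0.997, 0.01, 0.013]
contact_force: [1.3, -0.0, -0.6]
gripper_width: 16.9
```

Request:
{"op": "send_rows", "data": {"steps": [[[-1.2,-3.2,0,0,0],[-1.2,-3.2,0,0,0],[-1.2,-3.2,0,0.02,0],[-1.2,-3.2,0,0.02,0],[-1.2,-3.2,0,0.02,0],[-1.2,-3.2,0,0.02,0],[-1,-2.5,0,0.02,0],[-0.5,-1.5,0,0.01,0],[0,0,0,0,0]]]}}

```text
clock: 10.67
position: [629.4, -275.8, 126.7]
ee_rot: [0.133, 0.991, 0.011, 0.004]
contact_force: [-0.3, -0.6, -1.5]
gripper_width: 16.7
```

```bash
python3 -c "
from g import *
go([651.9,-331,190],47)"
```

```text
clock 10.67 pt [ 628.945 -276.792  173.695] yaw -15.243118228490808 zax [ 0.01   0.022 -1.   ] F [-0.286 -0.617 -1.549] w 16.655738788918747
delta cm [-3.646 -4.587 -1.724]
```

Request:
{"op": "send_rows", "data": {"steps": [[[-1.2,-1.5,-0.6,0,0],[-1.2,-1.5,-0.6,0,0],[-1.2,-1.5,-0.5,0,0],[0,0,0,0,0],[0,0,0,0,0]]]}}

```text
clock: 11.08
position: [649.3, -329.3, 134.6]
ee_rot: [0.134, 0.991, 0.014, -0.003]
contact_force: [1.4, 0.6, -1.3]
gripper_width: 17.2
```

```bash
cat > m.py <<'E'
from g import *
def gauge(f,P,Rm):
    """rod/handle line in tool frame about P, from wrist depth"""
    C,g,d=tip(f);T=(C-P)@Rm
    gray=(g.max(-1)-g.min(-1)<40)&(g.min(-1)>60)
    m=(d>0)&gray&(abs(T[...,1])<12)&(T[...,0]>48)&(T[...,0]<125)&(T[...,2]<90)&(T[...,2]>-30)
    return C,T,g,d,m
def rodfit(f,P,Rm):
    C,T,g,d,m=gauge(f,P,Rm); u=np.indices(d.shape)[1]; m&=(abs(u-255)<14)&(np.indices(d.shape)[0]<150)
    Q=C[m];h=-Rm[:,0];a=np.degrees(np.arctan2(h[1],h[0]))
    s=(Q-P)@h
    c=np.polyfit(s,Q[:,2],1);r=abs(Q[:,2]-np.polyval(c,s));k=r<2;c=np.polyfit(s[k],Q[k][:,2],1)
    print('rod n',k.sum(),'s',s[k].min(),s[k].max(),'pitch deg(tip down +)',np.degrees(np.arctan(c[0])),'axis z at grip',np.polyval(c,0)-4)
    return Q
E
python3 - <<'E'
from m import *
P,Rm=go([651.9,-331,190],47)
p=save('wrist','w7')[0]
Q=rodfit('w7',P,Rm)
cv2.imwrite('pics/w7b.png',cv2.resize(p,(800,600),interpolation=cv2.INTER_CUBIC)); print(proj('w7',[545.3,-302.4,99.7])*1.5625)
C,g,d=tip('w7')
m=(C[...,2]>60)&(C[...,2]<120)&(C[...,0]>480)&(C[...,0]<570)&(C[...,1]>-330)&(C[...,1]<-270)&(d>0);q=C[m]
if len(q):
  print(len(q),q.min(0),q.max(0)); e=q[q[:,2]>108]; print(np.median(e,0)); r=q[(q[:,0]>530)&(q[:,2]>85)]; print(np.percentile(r,[1,50,99],axis=0))
E
```

```text
clock 11.08 pt [ 649.38  -330.605  181.592] yaw -15.34189367119661 zax [-0.003  0.028 -1.   ] F [ 1.427  0.593 -1.291] w 17.23551894268183
delta cm [-0.245  0.05  -0.842]
rod n 810 s -88.40420442998789 -58.298313003010435 pitch deg(tip down +) 5.78894713403851 axis z at grip 191.7375425310197
[393.158  57.714]
897 [ 514.717 -316.701   62.118] [ 552.717 -282.528  112.497]
[ 537.57  -306.787  108.891]
[[ 531.106 -316.017   87.656]
 [ 541.965 -308.343   94.735]
 [ 551.947 -288.972  110.065]]
```

View pics/w7b.png

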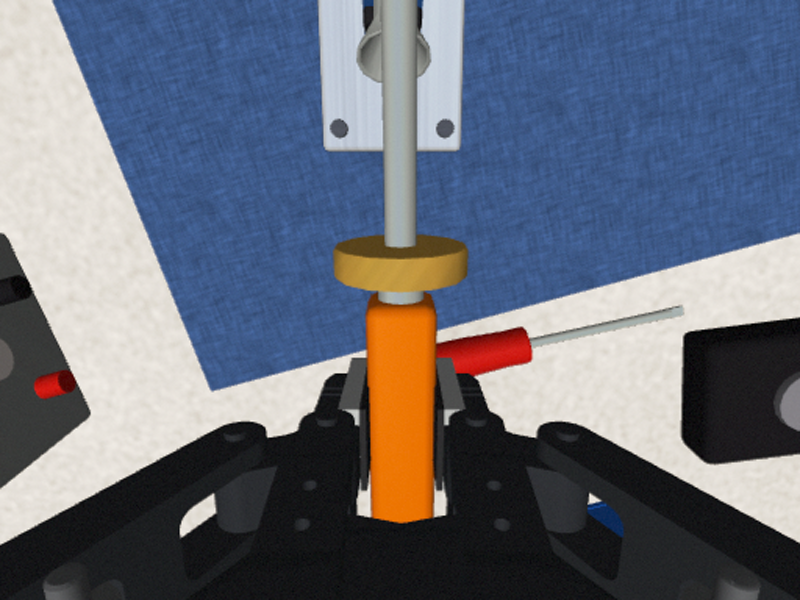

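Request:
{"op": "send_rows", "data": {"steps": [[[-1.5,0,0,0,0],[-1.5,0,1,0,0],[-1.2,0,2,0,0],[0,0,2,0,0],[0,0,2,0,0],[0,0,1.5,0,0],[0,0,0.5,0,0],[0,0,0,0,0],[0,0,0,0,0]]]}}

```text
clock: 11.88
position: [688.7, -326.5, 38.2]
ee_rot: [0.129, 0.992, 0.015, -0.007]
contact_force: [-0.2, 0.3, -0.4]
gripper_width: 16.9
```

```bash
cat >> m.py <<'E'
def pitch(f,P,Rm):
    """gauge axis from rod (top-4) and handle (top-9) vs s along handle direction"""
    C,g,d=tip(f);h=-Rm[:,0].copy();h[2]=0;h/=np.linalg.norm(h);n=np.cross([0,0,1],h)
    D=C-P;s=D@h;w=D@n;o=(g[...,2]>150)&(g[...,0]<70)
    ok=(d>0)&(abs(w)<3)&(abs(D[...,2])<110)
    U,V=np.indices(d.shape)[1],np.indices(d.shape)[0]
    a=ok&o&(V>190)&(V<330); b=ok&~o&(V<145)&(abs(U-255)<6)
    A=np.c_[np.r_[s[a],s[b]],np.r_[C[a][:,2],C[b][:,2]]];ra=np.r_[np.full(a.sum(),9.),np.full(b.sum(),4.)]
    th=0
    for i in range(6):
        c=np.polyfit(A[:,0],A[:,1]-ra/np.cos(th),1,w=np.r_[np.full(a.sum(),1/max(1,a.sum())**.5),np.full(b.sum(),1/max(1,b.sum())**.5)]);th=np.arctan(c[0])
    tp=P-h*120*np.cos(th);tp[2]=np.polyval(c,0)-120*np.sin(th)
    print('n',a.sum(),b.sum(),'rod s',np.median(s[b]) if b.any() else None,'tip-down deg %.2f'%np.degrees(th),'axis z at P %.1f (P %.1f)'%(np.polyval(c,0),P[2]),'tip',tp,'rod lateral',np.median(((C-P)@n)[(d>0)&~o&(V<145)&(V>60)&(abs(U-255)<9)]))
E
python3 - <<'E'
from m import *
P,Rm=go([651.9,-331,91.5],47); save('wrist','w8'); pitch('w8',P,Rm)
Rw=R.from_matrix(Rm)
E
```

```text
clock 11.88 pt [ 689.118 -328.028   85.141] yaw -14.797582176134028 zax [-0.009  0.032 -0.999] F [-0.154  0.302 -0.356] w 16.921167300917936
delta cm [ 3.533 -1.221 -0.61 ]
n 1969 1585 rod s -77.17133426673853 tip-down deg -3.15 axis z at P 85.4 (P 85.1) tip [ 573.273 -297.425   91.941] rod lateral -0.31258286693552156
```

Request:
{"op": "send_rows", "data": {"steps": [[[0,-0.6,-0.2,0,0],[0,-0.6,-0.2,0,0],[0.8,0,0,0,0],[0.8,0,0,0,0],[0,0,0,0,0],[0,0,0,0,0]]]}}

```text
clock: 12.43
position: [670.5, -336.5, 49.3]
ee_rot: [0.129, 0.992, 0.014, -0.002]
contact_force: [0.4, 0.1, -0.1]
gripper_width: 17.2
```

```bash
cat >> m.py <<'E'
def rel(P,Rm,th):  # tip in tube coords, given tip-down pitch th (deg)
    h=-Rm[:,0].copy();h[2]=0;h/=np.linalg.norm(h);th=np.radians(th)
    tp=P-120*(h*np.cos(th)+np.array([0,0,1])*np.sin(th))
    Mo=np.array([545.3,-302.4,99.7]);y=np.radians(-15);ch=np.array([np.cos(y),np.sin(y),0]);t=ch*np.cos(np.pi/6)+np.array([0,0,.5])
    n=np.array([0,0,np.cos(np.pi/6)])-ch*.5;l=np.cross(n,t)
    D=tp-Mo;print('tip tube coords: out %.1f  lateral(y) %.1f  up %.1f'%(D@t,D@l,D@n))
    print('tool dirs: t',Rm.T@t,'n',Rm.T@n,'l',Rm.T@l); return D@t
def st(off=47):
    Ps=[];
    s=arm.read_state();Rm=R.from_quat(s["ee_rot"]).as_matrix();P=np.array(s["position"])-off*Rm[:,2]
    print('clock %.2f'%s["clock"],'P',P,'yaw %.2f'%np.degrees(np.arctan2(-Rm[1,0],-Rm[0,0])),'zax',Rm[:,2],'F',np.array(s["contact_force"]),'w %.1f'%s["gripper_width"]);return P,Rm
def both(f):
    P,Rm=st();save('wrist',f);pitch(f,P,Rm);return P,Rm
E
python3 - <<'E'
from m import *
P,Rm=both('w9'); rel(P,Rm,-3.1)
E
```

```text
clock 12.43 P [ 670.498 -337.797   96.302] yaw -14.81 zax [ 0.     0.028 -1.   ] F [ 0.424  0.116 -0.09 ] w 17.2
n 1968 1590 rod s -77.28314467175012 tip-down deg -2.58 axis z at P 96.5 (P 96.3) tip [ 554.605 -307.145  101.885] rod lateral -0.3067387265615181
tip tube coords: out 10.4  lateral(y) -2.2  up -2.5
tool dirs: t [-0.862  0.011 -0.506] n [ 0.506  0.025 -0.862] l [-0.003  1.     0.027]
```

Request:
{"op": "send_rows", "data": {"steps": [[[0.5,0.1,0.16,0,0],[0.5,0.1,0.16,0,0],[0.5,0,0.16,0,0],[0.5,0,0.16,0,0],[0,0,0,0,0]]]}}

```text
clock: 12.9
position: [649.7, -328.1, 42.5]
ee_rot: [0.129, 0.992, 0.014, -0.002]
contact_force: [0.2, 0.2, -1.0]
gripper_width: 16.9
```

```bash
python3 - <<'E'
from m import *
P,Rm=both('w10'); rel(P,Rm,-2.6)
E
```

```text
clock 12.90 P [ 649.75  -329.405   89.439] yaw -14.80 zax [-0.     0.028 -1.   ] F [ 0.192  0.241 -0.95 ] w 16.9
n 1961 1589 rod s -77.25756242410412 tip-down deg -2.61 axis z at P 89.6 (P 89.4) tip [ 533.854 -298.776   95.094] rod lateral -0.3049975876255247
tip tube coords: out -12.8  lateral(y) 0.5  up 1.8
tool dirs: t [-0.862  0.011 -0.506] n [ 0.506  0.025 -0.862] l [-0.003  1.     0.027]
```

Request:
{"op": "send_rows", "data": {"steps": [[[0,0,-0.3,0,0],[0,0,-0.3,0,0],[0,0,-0.3,0,0],[0,0,-0.3,0,0]]]}}

```text
clock: 13.28
position: [652.1, -328.7, 53.6]
ee_rot: [0.129, 0.992, 0.014, 0.0]
contact_force: [1.1, -1.6, -5.2]
gripper_width: 17.0
```

```bash
python3 - <<'E'
from m import *
P,Rm=both('w11'); rel(P,Rm,-2.6)
E
```

```text
clock 13.28 P [ 651.909 -329.971  100.611] yaw -14.78 zax [ 0.004  0.028 -1.   ] F [ 1.113 -1.606 -5.213] w 17.0
n 1989 1585 rod s -77.47313661199621 tip-down deg -1.06 axis z at P 100.7 (P 100.6) tip [ 535.901 -299.36   102.97 ] rod lateral -0.27096503053094445
tip tube coords: out -5.3  lateral(y) 0.5  up 10.4
tool dirs: t [-0.864  0.011 -0.503] n [ 0.503  0.026 -0.864] l [-0.004  1.     0.028]
```

Request:
{"op": "send_rows", "data": {"steps": [[[0.15,0,-0.3,0,0],[0.15,0,-0.3,0,0],[0.1,0,-0.3,0,0],[0.1,0,-0.3,0,0]]]}}

```text
clock: 13.67
position: [652.0, -329.0, 67.1]
ee_rot: [0.128, 0.992, 0.013, 0.006]
contact_force: [4.6, -2.8, -5.3]
gripper_width: 16.9
```

```bash
python3 - <<'E'
from m import *
P,Rm=both('w12')
E
```

```text
clock 13.67 P [ 651.311 -330.108  114.091] yaw -14.75 zax [ 0.015  0.024 -1.   ] F [ 4.587 -2.762 -5.287] w 16.9
n 2012 1591 rod s -78.35262094509353 tip-down deg 4.85 axis z at P 114.0 (P 114.1) tip [ 535.68  -299.664  103.814] rod lateral -0.12135798397292967
```

Request:
{"op": "send_rows", "data": {"steps": [[[0.05,0,-0.33,0,0],[0.05,0,-0.33,0,0],[0.06,0,-0.33,0,0],[0.07,0,-0.33,0,0],[0.08,0,-0.33,0,0],[0.08,0,-0.33,0,0],[0.1,0,-0.33,0,0]]]}}

```text
clock: 14.3
position: [645.6, -328.1, 93.3]
ee_rot: [0.128, 0.992, 0.013, 0.006]
contact_force: [1.8, -1.3, -4.1]
gripper_width: 16.9
```

```bash
python3 - <<'E'
from m import *
P,Rm=both('w13')
E
```

```text
clock 14.30 P [ 644.953 -329.207  140.282] yaw -14.76 zax [ 0.014  0.024 -1.   ] F [ 1.815 -1.349 -4.062] w 16.9
n 1956 1524 rod s -79.020817226009 tip-down deg 17.37 axis z at P 139.1 (P 140.3) tip [ 534.206 -300.022  103.324] rod lateral 0.25338100108550077
```

Request:
{"op": "send_rows", "data": {"steps": [[[0.12,0,-0.32,0,0],[0.12,0,-0.32,0,0],[0.13,0,-0.32,0,0],[0.13,0,-0.32,0,0],[0.14,0,-0.32,0,0],[0.15,0,-0.32,0,0],[0.16,0,-0.3,0,0]]]}}

```text
clock: 14.93
position: [634.1, -325.8, 117.8]
ee_rot: [0.129, 0.992, 0.013, 0.005]
contact_force: [2.4, -1.5, -4.4]
gripper_width: 17.1
```

```bash
python3 - <<'E'
from m import *
P,Rm=both('w14'); rel(P,Rm,29)
E
```

```text
clock 14.93 P [ 633.54  -326.937  164.792] yaw -14.78 zax [ 0.012  0.025 -1.   ] F [ 2.378 -1.517 -4.424] w 17.1
n 1892 1342 rod s -79.19027665858579 tip-down deg 30.85 axis z at P 162.3 (P 164.8) tip [ 533.929 -300.653  100.728] rod lateral 0.7113853953606109
tip tube coords: out -8.1  lateral(y) -1.3  up 12.7
tool dirs: t [-0.869  0.01  -0.495] n [ 0.495  0.026 -0.868] l [-0.004  1.     0.028]
```

Request:
{"op": "send_rows", "data": {"steps": [[[-0.16,0.05,0.28,0,0],[-0.16,0.06,0.28,0,0],[0,0,0,0,0]]]}}

```text
clock: 15.23
position: [634.4, -325.0, 114.3]
ee_rot: [0.129, 0.992, 0.013, 0.001]
contact_force: [-0.1, -0.2, -0.7]
gripper_width: 17.3
```

```bash
python3 - <<'E'
from m import *
P,Rm=both('w15')
E
```

```text
clock 15.23 P [ 634.125 -326.18   161.289] yaw -14.78 zax [ 0.006  0.026 -1.   ] F [-0.145 -0.212 -0.732] w 17.3
n 1888 1356 rod s -79.48613140906406 tip-down deg 29.81 axis z at P 158.6 (P 161.3) tip [ 533.448 -299.611   98.974] rod lateral 0.6626043245041628
```

Request:
{"op": "send_rows", "data": {"steps": [[[-0.13,0.02,0.24,0,0],[-0.13,0.02,0.24,0,0],[0.3,0,0.17,0,0],[0.3,0,0.17,0,0],[0.3,0,0.17,0,0],[0,0,0,0,0]]]}}

```text
clock: 15.78
position: [626.2, -322.2, 103.1]
ee_rot: [0.129, 0.992, 0.013, -0.001]
contact_force: [-0.4, 0.3, -0.8]
gripper_width: 17.1
```

```bash
python3 - <<'E'
from m import *
P,Rm=both('w16');rel(P,Rm,29.5)
E
```

```text
clock 15.78 P [ 626.164 -323.445  150.099] yaw -14.78 zax [ 0.002  0.027 -1.   ] F [-0.355  0.324 -0.769] w 17.1
n 1894 1421 rod s -81.53795172051863 tip-down deg 28.22 axis z at P 147.2 (P 150.1) tip [ 523.928 -296.477   90.483] rod lateral 0.6681073738500072
tip tube coords: out -22.4  lateral(y) 0.2  up 2.9
tool dirs: t [-0.863  0.01  -0.505] n [ 0.505  0.025 -0.863] l [-0.004  1.     0.026]
```

Request:
{"op": "send_rows", "data": {"steps": [[[0.26,0,0.28,0,0],[0.34,0,0.2,0,0],[0.34,0,0.2,0,0],[0.34,0,0.2,0,0],[0,0,0,0,0]]]}}

```text
clock: 16.25
position: [613.4, -319.0, 94.3]
ee_rot: [0.128, 0.992, 0.013, 0.0]
contact_force: [-0.3, -0.0, -1.5]
gripper_width: 16.8
```

```bash
python3 - <<'E'
from m import *
P,Rm=both('w17');rel(P,Rm,29.5)
E
```

```text
clock 16.25 P [ 613.265 -320.159  141.259] yaw -14.75 zax [ 0.004  0.026 -1.   ] F [-0.309 -0.004 -1.532] w 16.8
n 1894 1442 rod s -80.02249973090684 tip-down deg 27.68 axis z at P 138.5 (P 141.3) tip [ 510.506 -293.097   82.723] rod lateral 0.5856726263949936
tip tube coords: out -38.4  lateral(y) -0.0  up 1.9
tool dirs: t [-0.865  0.009 -0.502] n [ 0.503  0.024 -0.864] l [-0.004  1.     0.026]
```

Request:
{"op": "send_rows", "data": {"steps": [[[0.34,0,0.2,0,0],[0.34,0,0.2,0,0],[0.34,0,0.2,0,0],[0.34,0,0.2,0,0],[0.34,0,0.2,0,0],[0,0,0,0,0]]]}}

```text
clock: 16.8
position: [595.8, -314.1, 83.7]
ee_rot: [0.128, 0.992, 0.013, 0.001]
contact_force: [0.2, -1.1, -2.1]
gripper_width: 16.8
```

```bash
python3 - <<'E'
from m import *
P,Rm=both('w18');rel(P,Rm,29.5)
E
```

```text
clock 16.80 P [ 595.551 -315.278  130.729] yaw -14.75 zax [ 0.004  0.025 -1.   ] F [ 0.23  -1.075 -2.059] w 16.8
n 1901 1447 rod s -80.47862579617947 tip-down deg 27.44 axis z at P 128.4 (P 130.7) tip [ 492.564 -288.168   73.062] rod lateral 0.534745518528645
tip tube coords: out -59.6  lateral(y) 0.1  up 2.0
tool dirs: t [-0.865  0.009 -0.502] n [ 0.502  0.024 -0.865] l [-0.004  1.     0.025]
```

Request:
{"op": "send_rows", "data": {"steps": [[[0.3,0,0.17,0,0],[0.3,0,0.17,0,0],[0.3,0,0.17,0,0],[0.13,0,0.08,0,0],[0,0,0,0,0]]]}}

```text
clock: 17.27
position: [585.6, -311.3, 77.8]
ee_rot: [0.128, 0.992, 0.013, 0.001]
contact_force: [0.8, -0.1, -1.0]
gripper_width: 17.0
```

```bash
python3 - <<'E'
from m import *
P,Rm=both('w19');rel(P,Rm,29.5)
C,g,d=tip('w19'); p=load('w19')[0]
cv2.imwrite('pics/w19b.png',cv2.resize(p[60:300,150:360],(700,600*240//240),interpolation=cv2.INTER_CUBIC))
E
```

```text
clock 17.27 P [ 585.34  -312.477  124.747] yaw -14.73 zax [ 0.006  0.024 -1.   ] F [ 0.785 -0.144 -1.036] w 17.0
n 1902 1437 rod s -80.13571682300405 tip-down deg 27.56 axis z at P 122.7 (P 124.7) tip [ 482.455 -285.421   67.219] rod lateral 0.5312152414969313
tip tube coords: out -71.7  lateral(y) 0.1  up 2.1
tool dirs: t [-0.866  0.009 -0.501] n [ 0.501  0.024 -0.865] l [-0.005  1.     0.025]
```

View pics/w19b.png

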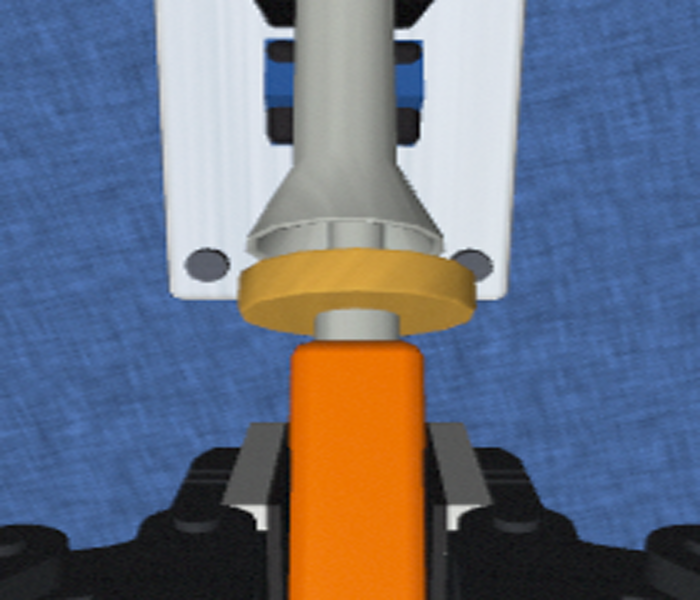

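Request:
{"op": "send_rows", "data": {"steps": [[[0.13,0,0.075,0,0],[0.13,0,0.075,0,0],[0.09,0,0.05,0,0],[0,0,0,0,0]]]}}

```text
clock: 17.65
position: [582.5, -310.5, 75.9]
ee_rot: [0.128, 0.992, 0.012, 0.002]
contact_force: [-0.8, -0.6, -0.4]
gripper_width: 17.2
```

```bash
cat >> m.py <<'E'
def gap(f,P,Rm):
    # gap along tube axis between flare rim and collar front: compare depth-cloud at image columns beside rod
    C,g,d=tip(f);Mo=np.array([545.3,-302.4,99.7]);t=np.array([.8365,-.2241,.5])
    br=(g[...,2]>g[...,0]+50)&(g[...,1]>g[...,0]+20)&(d>0)&(np.indices(d.shape)[0]<200)
    for c in (235,240,270,275):
        v=np.where(br[:,c])[0]
        if len(v)==0: continue
        v0=v.min(); print(c,'brass top row',v0,'t of brass',((C[v0+2,c]-Mo)@t).round(1),'rows above t:',[((C[k,c]-Mo)@t).round(1) for k in range(v0-12,v0,2)])
E
python3 - <<'E'
from m import *
P,Rm=both('w20');rel(P,Rm,29.5);gap('w19',P,Rm);gap('w20',P,Rm)
E
```

```text
clock 17.65 P [ 582.162 -311.602  122.914] yaw -14.73 zax [ 0.006  0.024 -1.   ] F [-0.773 -0.628 -0.415] w 17.2
n 1894 1385 rod s -78.61483013690744 tip-down deg 27.55 axis z at P 120.7 (P 122.9) tip [ 479.263 -284.556   65.206] rod lateral 0.5198972571971363
tip tube coords: out -75.5  lateral(y) 0.2  up 2.2
tool dirs: t [-0.866  0.008 -0.5  ] n [ 0.5    0.024 -0.866] l [-0.005  1.     0.025]
235 brass top row 162 t of brass 7.2 rows above t: [np.float64(-0.7), np.float64(-6.4), np.float64(-5.5), np.float64(-4.6), np.float64(-3.6), np.float64(-2.9)]
240 brass top row 160 t of brass 7.0 rows above t: [np.float64(-0.7), np.float64(-8.3), np.float64(-7.2), np.float64(-6.1), np.float64(-5.3), np.float64(-4.6)]
270 brass top row 160 t of brass 7.4 rows above t: [np.float64(-0.7), np.float64(-0.1), np.float64(-6.5), np.float64(-5.7), np.float64(-4.4), np.float64(-3.9)]
275 brass top row 161 t of brass 7.4 rows above t: [np.float64(-1.0), np.float64(-0.2), np.float64(-4.7), np.float64(-3.6), np.float64(-2.8), np.float64(-2.1)]
235 brass top row 162 t of brass 3.3 rows above t: [np.float64(-5.2), np.float64(-3.4), np.float64(-2.3), np.float64(-1.0), np.float64(-0.5), np.float64(-5.7)]
240 brass top row 160 t of brass 2.8 rows above t: [np.float64(-4.9), np.float64(-4.0), np.float64(-2.7), np.float64(-1.5), np.float64(-0.6), np.float64(-7.8)]
270 brass top row 160 t of brass 3.6 rows above t: [np.float64(-5.5), np.float64(-4.3), np.float64(-3.1), np.float64(-2.0), np.float64(-1.0), np.float64(-0.1)]
275 brass top row 161 t of brass 3.3 rows above t: [np.float64(-6.7), np.float64(-5.5), np.float64(-3.3), np.float64(-2.0), np.float64(-0.6), np.float64(-0.4)]
```

Request:
{"op": "send_rows", "data": {"steps": [[[0.11,0,0.06,0,0],[0.1,0,0.06,0,0],[0,0,0,0,0]]]}}

```text
clock: 17.95
position: [581.8, -310.4, 75.9]
ee_rot: [0.128, 0.992, 0.012, 0.003]
contact_force: [-0.8, -0.9, -0.1]
gripper_width: 16.7
```

```bash
python3 - <<'E'
from m import *
P,Rm=both('w21');rel(P,Rm,29.5);gap('w21',P,Rm)
E
```

```text
clock 17.95 P [ 581.367 -311.49   122.903] yaw -14.70 zax [ 0.01   0.023 -1.   ] F [-0.757 -0.94  -0.138] w 16.7
n 1909 1383 rod s -78.45179867508803 tip-down deg 27.79 axis z at P 120.7 (P 122.9) tip [ 478.686 -284.553   64.697] rod lateral 0.4902487234844304
tip tube coords: out -76.2  lateral(y) 0.0  up 2.5
tool dirs: t [-0.868  0.008 -0.497] n [ 0.497  0.024 -0.867] l [-0.005  1.     0.024]
235 brass top row 162 t of brass 2.6 rows above t: [np.float64(-5.0), np.float64(-4.7), np.float64(-3.4), np.float64(-2.1), np.float64(-0.5), np.float64(-0.7)]
240 brass top row 160 t of brass 2.1 rows above t: [np.float64(-6.5), np.float64(-4.9), np.float64(-4.0), np.float64(-2.7), np.float64(-1.2), np.float64(-0.5)]
270 brass top row 160 t of brass 2.5 rows above t: [np.float64(-6.5), np.float64(-5.7), np.float64(-4.2), np.float64(-3.1), np.float64(-2.2), np.float64(-1.1)]
275 brass top row 161 t of brass 3.0 rows above t: [np.float64(-8.0), np.float64(-6.1), np.float64(-4.8), np.float64(-3.5), np.float64(-1.8), np.float64(-0.9)]
```

Request:
{"op": "send_rows", "data": {"steps": [[[0.12,0,0.07,0,0],[0.12,0,0.07,0,0]]]}}

```text
clock: 18.17
position: [581.4, -310.4, 75.8]
ee_rot: [0.128, 0.992, 0.011, 0.006]
contact_force: [2.7, -1.3, 2.8]
gripper_width: 16.8
```

```bash
python3 - <<'E'
from m import *
P,Rm=both('w22');rel(P,Rm,29.5);gap('w22',P,Rm);st()
E
```

```text
clock 18.17 P [ 580.776 -311.363  122.808] yaw -14.67 zax [ 0.014  0.021 -1.   ] F [ 2.661 -1.274  2.83 ] w 16.8
n 1901 1393 rod s -78.24193789509685 tip-down deg 27.91 axis z at P 120.6 (P 122.8) tip [ 478.189 -284.513   64.385] rod lateral 0.47514842622636533
tip tube coords: out -76.8  lateral(y) -0.1  up 2.8
tool dirs: t [-0.87   0.007 -0.493] n [ 0.493  0.023 -0.87 ] l [-0.006  1.     0.023]
235 brass top row 162 t of brass 1.8 rows above t: [np.float64(-6.4), np.float64(-5.1), np.float64(-4.1), np.float64(-2.9), np.float64(-1.6), np.float64(-0.3)]
240 brass top row 160 t of brass 2.1 rows above t: [np.float64(-7.1), np.float64(-5.8), np.float64(-5.0), np.float64(-3.5), np.float64(-2.3), np.float64(-1.3)]
270 brass top row 160 t of brass 2.1 rows above t: [np.float64(-7.2), np.float64(-6.2), np.float64(-4.9), np.float64(49.1), np.float64(-2.3), np.float64(-1.4)]
275 brass top row 161 t of brass 1.9 rows above t: [np.float64(-8.7), np.float64(-6.8), np.float64(-5.8), np.float64(-4.2), np.float64(-2.5), np.float64(-1.3)]
clock 18.22 P [ 580.667 -311.333  122.911] yaw -14.67 zax [ 0.014  0.021 -1.   ] F [ 2.265 -1.369  2.206] w 17.0
```

Request:
{"op": "send_rows", "data": {"steps": [[[0.2,0,0.05,0,0],[0.2,0,0.05,0,0]]]}}

```text
clock: 18.38
position: [580.7, -310.4, 76.8]
ee_rot: [0.127, 0.992, 0.01, 0.01]
contact_force: [4.5, -1.1, 3.0]
gripper_width: 17.1
```

```bash
python3 - <<'E'
from m import *
P,Rm=both('w23');rel(P,Rm,29.5);gap('w23',P,Rm)
E
```

```text
clock 18.38 P [ 579.697 -311.174  123.819] yaw -14.62 zax [ 0.022  0.017 -1.   ] F [ 4.475 -1.061  3.043] w 17.1
n 1898 1399 rod s -77.95153415777573 tip-down deg 28.70 axis z at P 121.4 (P 123.8) tip [ 477.843 -284.613   63.792] rod lateral 0.4565755758714981
tip tube coords: out -77.2  lateral(y) -0.3  up 4.2
tool dirs: t [-0.874  0.005 -0.485] n [ 0.485  0.023 -0.874] l [-0.007  1.     0.022]
235 brass top row 162 t of brass 1.7 rows above t: [np.float64(-7.9), np.float64(-7.0), np.float64(-4.9), np.float64(-3.8), np.float64(-2.8), np.float64(-1.6)]
240 brass top row 160 t of brass 0.9 rows above t: [np.float64(-7.8), np.float64(-6.7), np.float64(-5.6), np.float64(-4.3), np.float64(-3.6), np.float64(-2.1)]
270 brass top row 160 t of brass 1.3 rows above t: [np.float64(-8.8), np.float64(-7.9), np.float64(-5.7), np.float64(-4.5), np.float64(-3.7), np.float64(-2.2)]
275 brass top row 161 t of brass 1.1 rows above t: [np.float64(-10.1), np.float64(-8.8), np.float64(-6.7), np.float64(-5.5), np.float64(-4.4), np.float64(-2.5)]
```

Request:
{"op": "send_rows", "data": {"steps": [[[0.04,0,0.02,0,0],[0.04,0,0.02,0,0],[0.04,0,0.02,0,0],[0,0,0,0,0],[0.04,0,0.02,0,0],[0,0,0,0,0],[0.04,0,0.02,0,0],[0,0,0,0,0],[0,0,0,0,0],[0,0,0,0,0]]]}}

```text
clock: 19.27
position: [580.7, -310.4, 77.2]
ee_rot: [0.127, 0.992, 0.009, 0.012]
contact_force: [3.9, -0.4, 1.9]
gripper_width: 16.8
```

```bash
python3 - <<'E'
from m import *
P,Rm=both('w24');rel(P,Rm,29.5);gap('w24',P,Rm)
E
```

```text
clock 19.27 P [ 579.393 -311.146  124.129] yaw -14.60 zax [ 0.027  0.015 -1.   ] F [ 3.901 -0.373  1.883] w 16.8
n 1896 1405 rod s -77.76913869868771 tip-down deg 28.94 axis z at P 121.7 (P 124.1) tip [ 477.769 -284.68    63.633] rod lateral 0.42428322284102715
tip tube coords: out -77.3  lateral(y) -0.4  up 4.6
tool dirs: t [-0.877  0.004 -0.481] n [ 0.481  0.023 -0.877] l [-0.007  1.     0.022]
235 brass top row 162 t of brass 1.4 rows above t: [np.float64(-8.3), np.float64(-6.9), np.float64(-5.6), np.float64(-4.8), np.float64(-3.2), np.float64(-2.0)]
240 brass top row 160 t of brass 1.1 rows above t: [np.float64(-8.3), np.float64(-7.1), np.float64(-5.9), np.float64(-4.7), np.float64(-3.4), np.float64(-2.6)]
270 brass top row 160 t of brass 1.4 rows above t: [np.float64(-9.1), np.float64(-7.8), np.float64(-6.4), np.float64(-4.9), np.float64(-3.8), np.float64(-2.8)]
275 brass top row 161 t of brass 1.5 rows above t: [np.float64(-10.3), np.float64(-8.6), np.float64(-7.2), np.float64(-6.0), np.float64(-4.2), np.float64(-3.0)]
```

Request:
{"op": "send_rows", "data": {"steps": [[[-0.3,0,-0.17,0,0],[-0.6,0,-0.34,0,0],[-0.7,0,-0.39,0,0],[-0.7,0,-0.39,0,0],[-0.7,0,-0.39,0,0],[-0.7,0,-0.39,0,0],[-0.7,0,-0.39,0,0],[-0.5,0,-0.28,0,0],[-0.2,0,-0.1,0,0],[0,0,0,0,0]]]}}

```text
clock: 20.15
position: [624.3, -321.9, 100.1]
ee_rot: [0.129, 0.992, 0.013, -0.002]
contact_force: [-0.3, 0.2, -0.3]
gripper_width: 17.0
```

```bash
cat >> m.py <<'E'
def tt(tp):
    D=np.array(tp)-[545.3,-302.4,99.7];print('tip out %.1f up %.1f lat %.1f'%(D@[.8365,-.2241,.5],D@[-.483,.129,.866],D@[.259,.966,0]))
E
python3 - <<'E'
from m import *
P,Rm=both('w25');rel(P,Rm,29)
E
```

```text
clock 20.15 P [ 624.272 -323.185  147.037] yaw -14.77 zax [ 0.     0.027 -1.   ] F [-0.348  0.201 -0.338] w 17.0
n 1894 1428 rod s -81.52734169071748 tip-down deg 27.58 axis z at P 144.1 (P 147.0) tip [ 521.421 -296.06    88.508] rod lateral 0.6539739135044992
tip tube coords: out -25.6  lateral(y) -0.1  up 2.3
tool dirs: t [-0.863  0.01  -0.505] n [ 0.506  0.024 -0.862] l [-0.004  1.     0.026]
```

Request:
{"op": "send_rows", "data": {"steps": [[[-0.6,0,-0.36,0,0],[-0.6,0,-0.36,0,0],[0,0,0.3,0,0],[-0.12,0,0.35,0,0],[-0.12,0,0.35,0,0],[-0.12,0,0.35,0,0],[-0.12,0,0.35,0,0],[-0.12,0,0.35,0,0]]]}}

```text
clock: 20.87
position: [643.6, -326.8, 90.7]
ee_rot: [0.128, 0.992, 0.012, -0.0]
contact_force: [0.0, 0.8, 4.7]
gripper_width: 17.0
```

```bash
python3 - <<'E'
from m import *
P,Rm=both('w26');rel(P,Rm,20)
E
```

```text
clock 20.87 P [ 643.501 -327.976  137.736] yaw -14.72 zax [ 0.003  0.024 -1.   ] F [0.012 0.824 4.736] w 17.0
n 1915 1458 rod s -79.21394574359826 tip-down deg 23.96 axis z at P 135.3 (P 137.7) tip [ 537.445 -300.111   86.564] rod lateral 0.4247466096117882
tip tube coords: out -11.3  lateral(y) 0.2  up 3.0
tool dirs: t [-0.864  0.008 -0.503] n [ 0.503  0.023 -0.864] l [-0.005  1.     0.024]
```

Request:
{"op": "send_rows", "data": {"steps": [[[-0.14,0,0.34,0,0],[-0.13,0,0.34,0,0],[-0.12,0,0.35,0,0],[-0.11,0,0.35,0,0],[-0.1,0,0.35,0,0],[-0.08,0,0.35,0,0],[-0.07,0,0.35,0,0],[-0.06,0,0.35,0,0]]]}}

```text
clock: 21.58
position: [653.3, -328.7, 67.4]
ee_rot: [0.127, 0.992, 0.011, 0.002]
contact_force: [0.6, 0.9, 4.5]
gripper_width: 17.2
```

```bash
python3 - <<'E'
from m import *
P,Rm=both('w27')
E
```

```text
clock 21.58 P [ 653.039 -329.675  114.418] yaw -14.65 zax [ 0.006  0.021 -1.   ] F [0.642 0.937 4.45 ] w 17.2
n 1955 1588 rod s -79.63108040040612 tip-down deg 11.93 axis z at P 113.1 (P 114.4) tip [ 539.449 -299.98    88.262] rod lateral 0.0510646787961688
```

Request:
{"op": "send_rows", "data": {"steps": [[[-0.05,0,0.35,0,0],[-0.05,0,0.35,0,0],[-0.04,0,0.35,0,0],[-0.03,0,0.35,0,0],[-0.02,0,0.35,0,0],[-0.01,0,0.35,0,0],[0,0,0.35,0,0],[0,0,0.3,0,0]]]}}

```text
clock: 22.3
position: [658.1, -329.4, 41.0]
ee_rot: [0.127, 0.992, 0.009, 0.004]
contact_force: [0.6, 1.1, 2.8]
gripper_width: 17.0
```

```bash
python3 - <<'E'
from m import *
P,Rm=both('w28')
E
```

```text
clock 22.30 P [ 657.584 -330.251   87.967] yaw -14.59 zax [ 0.011  0.018 -1.   ] F [0.628 1.053 2.823] w 17.0
n 1891 1592 rod s -77.4818314745924 tip-down deg -1.77 axis z at P 87.2 (P 88.0) tip [ 541.509 -300.036   90.934] rod lateral -0.2310654879423952
```

Request:
{"op": "send_rows", "data": {"steps": [[[-0.1,0,-0.15,0,0],[-0.6,0,-0.35,0,0],[-0.9,0,-0.5,0,0],[-1.2,0,-0.7,0,0],[-1.2,0,-1,0,0],[0,0,-1.5,0,0],[0,0,-2,0,0],[0,0,-2,0,0],[0,0,-1,0,0],[0,0,0,0,0]]]}}

```text
clock: 23.18
position: [693.6, -340.5, 119.3]
ee_rot: [0.129, 0.992, 0.014, -0.006]
contact_force: [0.0, -0.2, 0.7]
gripper_width: 16.9
```

```bash
python3 - <<'E'
from m import *
P,Rm=both('w29'); print((Rm.T@(np.array([592.3,-24,170])-P))/10)
E
```

```text
clock 23.18 P [ 694.027 -341.914  166.318] yaw -14.80 zax [-0.008  0.03  -1.   ] F [ 0.043 -0.2    0.74 ] w 16.9
n 1895 1587 rod s -77.48318146786967 tip-down deg -2.25 axis z at P 165.6 (P 166.3) tip [ 578.096 -311.292  170.278] rod lateral -0.2581874544477588
[17.958 28.131  0.669]
```

Request:
{"op": "send_rows", "data": {"steps": [[[0.6,0.9,0,0,0],[1.2,1.9,0,0,0],[1.3,2,0,0,0],[1.3,2,0,0,0],[1.3,2,0,0,0],[1.3,2,0,0,0],[1.3,2,0,0,0],[1.3,2,0,0,0],[1.3,2,0,0,0],[1.3,2,0,0,0]]]}}

```text
clock: 24.07
position: [611.6, -121.1, 105.1]
ee_rot: [0.135, 0.99, 0.018, -0.021]
contact_force: [0.4, 1.1, -0.6]
gripper_width: 17.2
```

Request:
{"op": "send_rows", "data": {"steps": [[[1.3,2,0,0,0],[1.3,2,0,0,0],[1.3,2,0,0,0],[1,1.6,0,0,0],[0.6,1,0,0,0],[0,0,0,0,0],[0,0,0,0,0]]]}}

```text
clock: 24.65
position: [571.7, -14.8, 100.8]
ee_rot: [0.134, 0.99, 0.017, -0.029]
contact_force: [1.0, 0.3, -1.0]
gripper_width: 17.0
```

```bash
python3 - <<'E'
from m import *
P,Rm=both('w30'); print((Rm.T@(np.array([592.3,-24,112])-P))/10)
E
```

```text
clock 24.65 P [574.149 -16.796 147.698] yaw -15.37 zax [-0.053  0.042 -0.998] F [ 0.951  0.327 -0.963] w 17.0
n 1897 1587 rod s -77.03877282619406 tip-down deg -4.88 axis z at P 147.1 (P 147.7) tip [458.863  14.902 157.29 ] rod lateral -0.25235162039420045
[-2.159 -0.304  3.435]
```

Request:
{"op": "send_rows", "data": {"steps": [[[-0.7,-0.1,1,0,0],[-0.7,-0.1,1,0,0],[-0.7,-0.1,1,0,0],[0,0,0.4,0,0],[0,0,0,0,0],[0,0,0,0,0]]]}}

```text
clock: 25.2
position: [591.5, -27.4, 58.3]
ee_rot: [0.138, 0.99, 0.017, -0.031]
contact_force: [-0.1, -0.0, 0.1]
gripper_width: 17.0
```

```bash
python3 - <<'E'
from m import *
P,Rm=both('w31'); print((Rm.T@(np.array([592.3,-24,112])-P))/10)
E
```

```text
clock 25.20 P [594.114 -29.303 105.192] yaw -15.78 zax [-0.057  0.041 -0.998] F [-0.119 -0.031  0.098] w 17.0
n 1897 1590 rod s -76.95998495580483 tip-down deg -5.13 axis z at P 104.6 (P 105.2) tip [479.099   3.203 115.294] rod lateral -0.23558522232340692
[ 0.363  0.477 -0.647]
```

Request:
{"op": "send_rows", "data": {"steps": [[[0,0,-1.5,0,0],[1,1,-1,0,0],[2,2,0,0,0],[2,2,0,0,0],[2,2,0,0,0],[2,2,0,0,0],[2,2,0,0,0],[2,2,0,0,0],[2,2,0,0,0],[2,2,0,0,0]]]}}

```text
clock: 26.08
position: [472.3, 189.3, 105.5]
ee_rot: [0.142, 0.989, 0.02, -0.027]
contact_force: [0.2, 2.1, -1.7]
gripper_width: 16.7
```

Request:
{"op": "send_rows", "data": {"steps": [[[2,2,0,0,0],[2,2,0,0,0],[2,2,0,0,0],[1.3,1.3,0,0,0],[0,0,0,0,0],[0,0,0,0,0]]]}}

```text
clock: 26.58
position: [414.8, 291.1, 118.9]
ee_rot: [0.136, 0.99, 0.025, -0.024]
contact_force: [0.5, -0.6, -1.3]
gripper_width: 16.9
```

```bash
python3 - <<'E'
from m import *
P,Rm=both('w32'); h=-Rm[:,0]; G=np.array([450,285.5,88])-40*np.array([h[0],h[1],0]); print(G,(Rm.T@(G-P))/10)
E
```

```text
clock 26.58 P [416.767 288.483 165.829] yaw -15.58 zax [-0.041  0.056 -0.998] F [ 0.463 -0.593 -1.266] w 16.9
n 1896 1589 rod s -77.16458811650905 tip-down deg -4.50 axis z at P 165.2 (P 165.8) tip [301.535 320.623 174.626] rod lateral -0.3500234845440313
[411.529 296.23   88.   ] [0.283 0.27  7.829]
```

Request:
{"op": "send_rows", "data": {"steps": [[[0.1,0.1,1,0,0],[0.1,0.1,1.5,0,0],[0.1,0.1,1.5,0,0],[0,0,1.5,0,0],[0,0,1.2,0,0],[0,0,0.8,0,0],[0,0,0,0,0]]]}}

```text
clock: 27.22
position: [411.5, 294.1, 39.7]
ee_rot: [0.141, 0.989, 0.026, -0.024]
contact_force: [-0.8, 0.6, -1.5]
gripper_width: 17.0
```

```bash
python3 - <<'E'
from m import *
P,Rm=both('w33'); h=-Rm[:,0]; G=np.array([450,285.5,88])-40*np.array([h[0],h[1],0]); print(G,(Rm.T@(G-P))/10)
E
```

```text
clock 27.22 P [413.397 291.37   86.545] yaw -16.19 zax [-0.04   0.058 -0.998] F [-0.756  0.564 -1.513] w 17.0
n 1905 1586 rod s -77.02697723449832 tip-down deg -4.49 axis z at P 85.9 (P 86.5) tip [298.511 324.731  95.305] rod lateral -0.35075431481831776
[411.644 296.638  88.   ] [ 0.323  0.462 -0.108]
```

Request:
{"op": "send_rows", "data": {"steps": [[[0.1,0.25,-0.1,0,0],[0.1,0.2,0,0,0],[0,0,0.2,0,0],[0,0,0.2,0,0],[0,0,0.2,0,0],[0,0,0.2,0,0]]]}}

```text
clock: 27.77
position: [413.4, 301.4, 36.4]
ee_rot: [0.142, 0.989, 0.029, -0.021]
contact_force: [-0.6, -0.1, -0.7]
gripper_width: 16.8
```

```bash
python3 - <<'E'
from m import *
P,Rm=both('w34')
E
```

```text
clock 27.77 P [414.965 298.423  83.235] yaw -16.21 zax [-0.034  0.063 -0.997] F [-0.639 -0.114 -0.713] w 16.8
n 1904 1589 rod s -77.22591125170695 tip-down deg -4.23 axis z at P 82.6 (P 83.2) tip [300.052 331.84   91.472] rod lateral -0.3944475807559646
```

Request:
{"op": "send_rows", "data": {"steps": [[[0,-0.25,0,0,0],[0,0,0.2,0,0],[0,0,0.2,0,0],[0,0,0.2,0,0]]]}}

```text
clock: 28.15
position: [412.6, 299.0, 33.6]
ee_rot: [0.14, 0.989, 0.029, -0.021]
contact_force: [-6.1, -2.4, 16.2]
gripper_width: 16.7
```

```bash
python3 - <<'E'
from m import *
P,Rm=both('w35')
E
```

```text
clock 28.15 P [414.181 296.048  80.456] yaw -16.09 zax [-0.033  0.062 -0.998] F [-6.071 -2.417 16.185] w 16.7
n 1894 1590 rod s -77.31264772952383 tip-down deg -3.20 axis z at P 79.9 (P 80.5) tip [299.06  329.247  86.588] rod lateral -0.3446599318232869
```

Request:
{"op": "send_rows", "data": {"steps": [[[0,0,0.15,0,0],[0,0,0.15,0,0]]]}}

```text
clock: 28.37
position: [412.7, 298.9, 34.0]
ee_rot: [0.14, 0.99, 0.029, -0.02]
contact_force: [-3.4, -1.3, 9.4]
gripper_width: 17.0
```

```bash
python3 - <<'E'
from m import *
P,Rm=both('w36')
E
```

```text
clock 28.37 P [414.163 295.949  80.906] yaw -16.01 zax [-0.032  0.062 -0.998] F [-3.354 -1.349  9.356] w 17.0
n 1900 1590 rod s -77.2065250448575 tip-down deg -3.55 axis z at P 80.3 (P 80.9) tip [299.04  328.988  87.749] rod lateral -0.35969384978930136
```

Request:
{"op": "send_rows", "data": {"steps": [[[0,0,0.35,0,0],[0,0,0.35,0,0],[0,0,0.35,0,0]]]}}

```text
clock: 28.67
position: [412.1, 299.4, 29.9]
ee_rot: [0.139, 0.99, 0.029, -0.02]
contact_force: [-6.1, -2.4, 15.8]
gripper_width: 16.6
```

```bash
python3 - <<'E'
from m import *
P,Rm=both('w37')
E
```

```text
clock 28.67 P [413.524 296.444  76.744] yaw -15.88 zax [-0.031  0.063 -0.998] F [-6.108 -2.426 15.839] w 16.6
n 1923 1588 rod s -78.20888022591357 tip-down deg 1.37 axis z at P 76.7 (P 76.7) tip [298.137 329.271  73.804] rod lateral -0.12144839786851433
```

Request:
{"op": "send_rows", "data": {"steps": [[[0,0,-1,0,0],[0,0,-2,0,0],[0,0,-2.5,0,0],[0,0,-2.5,0,0],[-1,-1,-2,0,0],[-2,-2,0,0,0],[-2,-2,0,0,0],[-2,-2,0,0,0],[-2,-2,0,0,0],[-2,-2,0,0,0]]]}}

```text
clock: 29.55
position: [492.5, 156.5, 125.9]
ee_rot: [0.133, 0.99, 0.031, -0.017]
contact_force: [-0.1, 1.3, -1.6]
gripper_width: 17.4
```

Request:
{"op": "send_rows", "data": {"steps": [[[-2,-2,0,0,0],[-2,-2,0,0,0],[-2,-2,0,0,0],[-2,-2,0,0,0],[-2,-2,0,0,0],[-2,-2,0,0,0],[-1.5,-1.5,0,0,0],[-0.7,-0.7,0,0,0],[0,0,0,0,0],[0,0,0,0,0]]]}}

```text
clock: 30.38
position: [595.2, -32.2, 107.9]
ee_rot: [0.137, 0.99, 0.031, -0.018]
contact_force: [-0.4, -0.6, -1.4]
gripper_width: 17.2
```

```bash
cat >> m.py <<'E'
def fin(f):
    P,Rm=both(f); h=-Rm[:,0].copy();h[2]=0;h/=np.linalg.norm(h); G=np.array([476.3,6.9,112])+120*h; print('delta',(Rm.T@(G-P))/10)
E
python3 -c "
from m import *
fin('w38')"
```

```text
clock 30.38 P [596.548 -35.359 154.778] yaw -15.67 zax [-0.028  0.067 -0.997] F [-0.394 -0.567 -1.371] w 17.2
n 1958 1589 rod s -78.10718175943524 tip-down deg 0.89 axis z at P 154.7 (P 154.8) tip [481.02   -2.958 152.808] rod lateral -0.15621982206776397
delta [0.526 0.575 4.346]
```

Pitch is now 0.9°. Final descent.

Request:
{"op": "send_rows", "data": {"steps": [[[0.2,0.3,1,0,0],[0.2,0.3,1,0,0],[0.1,0,1,0,0],[0,0,0.8,0,0],[0,0,0.3,0,0],[0,0,0,0,0],[0,0,0,0,0]]]}}

```text
clock: 31.02
position: [587.0, -15.5, 63.0]
ee_rot: [0.133, 0.99, 0.031, -0.02]
contact_force: [1.1, 0.6, -0.5]
gripper_width: 16.8
```

```bash
python3 -c "
from m import *
fin('w39')"
```

```text
clock 31.02 P [588.487 -18.62  109.822] yaw -15.20 zax [-0.031  0.067 -0.997] F [ 1.119  0.608 -0.507] w 16.8
n 1956 1590 rod s -78.07852265975909 tip-down deg 0.73 axis z at P 109.7 (P 109.8) tip [472.694  12.839 108.185] rod lateral -0.17303494514467122
delta [-0.494 -0.464 -0.268]
```

Request:
{"op": "send_rows", "data": {"steps": [[[-0.25,-0.22,-0.2,0,0],[-0.2,-0.2,-0.15,0,0],[0,0,0,0,0],[0,0,0,0,0],[0,0,0,0,0],[0,0,0,0,0]]]}}

```text
clock: 31.57
position: [592.7, -22.2, 68.4]
ee_rot: [0.133, 0.99, 0.032, -0.018]
contact_force: [-0.6, -0.7, -1.1]
gripper_width: 17.0
```

```bash
python3 - <<'E'
from m import *
fin('w40'); print(arm.read_state()["joint_vel"])
a=save('scene','s40')[0];b=save('top','t40')[0]
c=cv2.resize(a[80:300,90:400],(400,284));e=cv2.resize(b[110:270,150:400],(400,256));e=cv2.copyMakeBorder(e,0,28,0,0,0)
cv2.imwrite('pics/f40.png',np.hstack([c,e]))
tp=np.array([476.3,6.9,112]); print(proj('s40',tp),proj('t40',tp))
E
```

```text
clock 31.57 P [593.898 -25.414 115.279] yaw -15.26 zax [-0.026  0.068 -0.997] F [-0.609 -0.723 -1.091] w 17.0
n 1958 1590 rod s -78.14363665857122 tip-down deg 0.97 axis z at P 115.2 (P 115.3) tip [478.145   6.163 113.138] rod lateral -0.17181221175244352
delta [0.181 0.003 0.337]
[ 0.002  0.002 -0.001 -0.    -0.001 -0.002]
[238.148 160.556] [272.316 210.006]
```

View pics/f40.png

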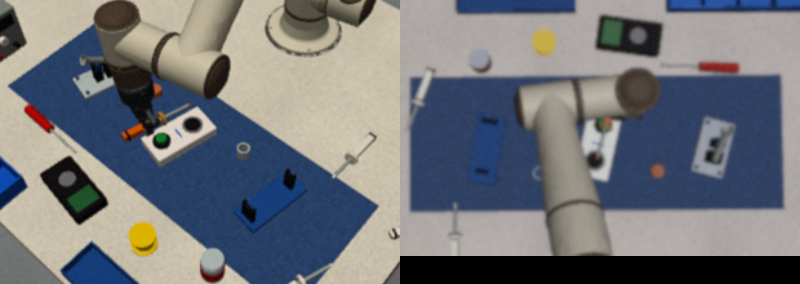

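```bash
python3 -c "
from bench import job
print(job.job_done())"
```

```text
the job is handed in; nothing more can be done
None
```

I did all the steps in the order asked and handed the job in at about 32 s of the 64 s allowed. The tool gives no verdict, so success rests on my own readings.

- **Button:** I pressed it until it bottomed at about 24 N. It read back at its original height afterwards, 51 mm.
- **Gauge in the tube:** I gripped the gauge at the grip point. The moves cannot tilt the tool, so I turned the gauge about 30° in the grip by resting its tip in the flared mouth (about 5–7 N). I slid it in until the collar met the mouth at about 5 N, held it there for about a second, and drew the rod out completely.
- **Levelling:** I first levelled the gauge against the flare, but it was 5° off after the move to the reader. I trued it by pressing the handle on the cradle's front fork, at about 16 N.
- **Final pose:** The measured tip is at (478, 6, 113) mm. That is about 81 mm above the window and within about 2 mm of its middle. The gauge is level to about 1°, the joints are at rest and the grip is holding.
- **Other objects:** The last scene and top pictures show no bystander visibly moved.

**Checks that disagreed:**
- **Finger ends:** They sit about 30 mm behind the reported TCP, judged by the button contact and both cameras. I worked from the seen position.
- **Tool tilt:** It drifted by up to about 4° during moves and could not be commanded back. The tool is still leaning about that much, although the gauge is level.
- **Seated pitch:** In the tube the pitch read 28–29° rather than 30°.

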